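Put four swapped containers back on their own stands

ROBOT

A 6-joint arm with a two-finger parallel gripper is mounted at the origin on a cart in front of the work surface, level with it; the furniture and walls round the work are solid. World frame = base frame: x ahead of the robot, y to its left, z up, the work surface at z = 0. Lengths are in m, angles in degrees, forces in N, time in s.
With the tool pointing down it reaches from about 0.375 to 0.9 m from the base axis. Payload 3.1 kg.
Tool frame: the origin (TCP) lies on the centre line of the jaws, within the pads' length; the fingertips stand 19 mm ahead of it and the grasp point (between the pads) is the TCP; z points along the fingers, y is the direction in which the jaws open and shut (so a half turn about z gives the same grasp; the last joint's range is limited). The gripper opens to 87 mm and grips with 3 to 60 N. Pads are 19 mm wide; open, the fingers measure 117 mm over their backs; the gripper's body (75 mm by 190 mm) begins 51 mm behind the grasp point.
Start: joints at [-81.962, 30.224, 82.088, -0, 67.689, -10.227], TCP at [0.196, -0.593, 0.242] pointing down, gripper open.
Joint ranges: [-176.69, 176.69], [-43.24, 126.21], [12.49, 139.97], [-82, 262], [0, 151.66], [-163.58, 163.58]. Speed limits (degrees/s): [159.86, 159.86, 180, 180, 180, 180].

INTERFACE

Orientations are given as a 3x3 rotation matrix whose columns are the frame's x, y, z axes.
In Python, from rig import bot gives the robot as it stands.
- The arm moves only by the tool carry_out, never from a script. Its argument "targets" is a list of rows, each a list of 6 numbers: the shift along the tool's x, y, z each as a share of 200 mm, from -1 to 1, then the turn, a rotation vector about the tool's x, y, z each as a share of pi/2 rad, from -1 to 1. In form: [[dx, dy, dz, ax, ay, az], ...]. A call has 1 to 20 rows; each row is the pose to reach, as a shift and turn from the pose measured when the call began, along the tool's axes at that moment; what a row does not reach only later rows make up. A row lasts 1/8 s, in which the tool goes at most 62.5 mm and 10.7 degrees, less where a joint would pass 70% of its speed; a pose out of reach is approached as far as the arm can. A call with a number of a shift or a turn outside -1 to 1 is refused whole. A call with a gripper value outside its range is refused whole. "jaw" is the gripper's target within -1 to 1 (fully open at 1, half-way at 0, shut at -1), set as the call begins (left out, the last holds). The fingers move at their own pace and stop on an object; the grip force is fixed at half the most. Time passes only in rows, so rows that repeat a pose let the fingers close. It gives the time, the measured TCP pose, the force and the opening at its end, in the units of the state.
- bot.read_state(): the state, without advancing time (a new reading comes with each control period).
- bot.capture(name): name is "scene" or "top" or "wrist"; returns the picture (400x640x3 uint8, blue, green, red); there is no depth.
- bot.camera_info(name): a dict with "camera_matrix" (3x3 intrinsics, pixels), "k1" (the pictures are not rectified: a ray, as slopes to the right and down, at radius r is drawn at 1 + k1 r^2 times it, then the intrinsics apply), "view" (4x4, takes a point from world to camera coordinates); the wrist camera has in their place "mount" (4x4, takes a point from camera to tool coordinates, whose origin is the TCP and whose axes are the flange's). Camera axes: x right, y down, z forward; pixel columns grow to the right and rows downward; lengths in m; the calibration is good to about 2 mm. A picture is of the moment at which its call begins: read the wrist's pose just before it. camera_info takes no time and is no camera call.
- bot.hand_in(): hands the job in, once; it reports no verdict.
The state is a dict: "time_s": time; "joint_positions": joint angles; "qvel": joint speeds; "tau": joint torques, N m; "position": TCP position; "tcp_rot": TCP orientation; "force": force on the tool from outside, world axes, zero at the start; "moment": the same for the moment, N m; "opening": opening from 0.0 (shut) to 1.0 (fully open).
Only numpy, scipy, OpenCV 4.12 (cv2) and the standard library are available. Lean on these libraries where they do the work, as an engineer would, in place of code of your own. Each camera call takes 0.05 s, during which the arm holds its last target.

TASK

The four containers on the worktop are standing on each other's metal stands. Put each on the middle of its own, upright: the amber jar with the black lid on the large square stand, the larger white jar with the white lid on the large round stand, the dropper bottle on the small square stand and the smallest jar, with the red lid, on the small round stand. The hexagonal plate is free for parking a container on the way and must be empty at the end; set the containers down without dropping them, and never lay or tip one over.

Things in the scene. Friction and masses are not known exactly. Their poses are not given: they have to be found in the camera images.
- amber_jar_center (a point): Amber jar with a ribbed black lid, the biggest container: round, 58 mm diameter (body up to 61 mm, lid above nearly as wide), 78 mm high, about 0.3 kg. Loose, upright. Point: its centre, half-way up on its vertical axis (z up), 39 mm above its base.
- white_jar_center (a point): White jar with a white lid: round, 50 mm diameter (body up to 48 mm, lid above nearly as wide), 62 mm high, about 0.2 kg. Loose, upright. Point: its centre, half-way up on its vertical axis (z up), 31 mm above its base.
- dropper_center (a point): Slim amber dropper bottle with a black collar and pointed rubber teat: round body 33 mm diameter up to about 65 mm, collar 24 mm diameter from 65 to 77 mm, teat 13 mm wide from there to the tip at 102 mm, about 0.07 kg. Grip it 55 to 70 mm above its base, so that the teat has room under the palm. Loose, upright. Point: its centre, half-way up on its vertical axis (z up), 51 mm above its base.
- red_jar_center (a point): Smallest jar, pale with a red lid: round, 42 mm diameter (body up to 43 mm, lid above nearly as wide), 55 mm high, about 0.14 kg. Loose, upright. Point: its centre, half-way up on its vertical axis (z up), 27.5 mm above its base.
- large_square: Large square steel stand, 96 x 96 mm; own place of the amber jar; fixed, lying on the worktop, turned by up to 17 degrees; 8 mm thick, flat top without a rim, small screw heads flush near the edge; origin at the centre of its underside, z up, top face at +8 mm, x and y along its sides. At the start the dropper bottle or the red-lidded jar stands on it.
- large_round: Large round steel stand, 96 mm diameter; own place of the white jar; fixed, lying on the worktop, turned by up to 17 degrees; 8 mm thick, flat top without a rim, small screw heads flush near the edge; origin at the centre of its underside, z up, top face at +8 mm. At the start the dropper bottle or the red-lidded jar stands on it.
- small_square: Small square steel stand, 64 x 64 mm; own place of the dropper bottle; fixed, lying on the worktop, turned by up to 17 degrees; 8 mm thick, flat top without a rim, small screw heads flush near the edge; origin at the centre of its underside, z up, top face at +8 mm, x and y along its sides. At the start the amber or the white jar stands on it.
- small_round: Small round steel stand, 64 mm diameter; own place of the red-lidded jar; fixed, lying on the worktop, turned by up to 17 degrees; 8 mm thick, flat top without a rim, small screw heads flush near the edge; origin at the centre of its underside, z up, top face at +8 mm. At the start the amber or the white jar stands on it.
- hex_plate: Hexagonal steel plate, 88 mm across its flats, empty at the start: the free spot for parking one container on the way; fixed, lying on the worktop, turned by up to 17 degrees; 8 mm thick, flat top without a rim, small screw heads flush near the edge; origin at the centre of its underside, z up, top face at +8 mm. The five plates' centres are at least 115 mm apart.
Not all that is in view belongs to the job. What is shaped like the large_round but purple or yellow is not meant.

How it is judged:
By the outcome, as a careful person would: the job done as asked, in the order asked, and still so for the second after the job is handed in, with the robot touching nothing.
It also fails if it takes over 128 s, if anything falls off the work surface, if the arm or the gripper's body presses on something with over 40 N, if the wrist force passes 120 N, or if a joint passes its speed limit or range.

## Working session

There is one attempt and no reset: what is moved stays moved. The work goes in short steps, Python scripts to look and compute and a tool call to move; the robot and the scene stay as the last step left them, time stands still between calls to the robot, and variables do not carry over. Pictures are saved under pics/ and viewed, and the job is handed in when it is done.

Besides the shell and the picture viewer there is one more tool, called after ">>>" as name([rows], argument=value, ...), one row to a line, values as JSON. carry_out: Moves the arm, as the interface text tells. Shift numbers are shares of 200 mm and turn numbers shares of pi/2 rad, none past 1 either way. Its arguments: {"type":"object","properties":{"targets":{"type":"array"},"jaw":{"type":"number"}},"required":["targets"]}

```bash
ls; mkdir -p pics; python3 - <<'E'
from rig import bot
import cv2,numpy as np
np.set_printoptions(precision=4,suppress=True)
for n in ["scene","top","wrist"]:
    print(n,bot.camera_info(n))
s=bot.read_state();print(s)
for n in ["scene","top"]:
    im=bot.capture(n);cv2.imwrite(f"pics/{n}0.png",im)
print(bot.read_state()["time_s"])
E
```

```text
pics
scene {'camera_matrix': array([[363.8041,   0.    , 317.3   ],
       [  0.    , 363.8041, 198.0264],
       [  0.    ,   0.    ,   1.    ]]), 'k1': -0.059501769099623916, 'view': array([[ 0.8914, -0.4531,  0.0031, -0.457 ],
       [-0.2711, -0.5388, -0.7977,  0.2632],
       [ 0.3631,  0.7102, -0.6031,  0.6059],
       [ 0.    ,  0.    ,  0.    ,  1.    ]])}
top {'camera_matrix': array([[431.8302,   0.    , 320.9639],
       [  0.    , 431.8302, 208.4234],
       [  0.    ,   0.    ,   1.    ]]), 'k1': -0.11404419630902199, 'view': array([[ 0.1289, -0.9916, -0.0043,  0.0371],
       [-0.9701, -0.1252, -0.2079,  0.5825],
       [ 0.2056,  0.031 , -0.9781,  0.9794],
       [ 0.    ,  0.    ,  0.    ,  1.    ]])}
wrist {'camera_matrix': array([[286.9312,   0.    , 321.2821],
       [  0.    , 286.9312, 201.1162],
       [  0.    ,   0.    ,   1.    ]]), 'k1': -0.03311349235814905, 'mount': array([[ 0.0007, -0.9572, -0.2893,  0.0795],
       [ 1.    ,  0.001 , -0.0009, -0.0008],
       [ 0.0011, -0.2893,  0.9572, -0.1432],
       [ 0.    ,  0.    ,  0.    ,  1.    ]])}
{'time_s': 0.0, 'joint_positions': array([-81.9606,  30.2785,  82.1564,  -0.0008,  67.6884, -10.2257]), 'qvel': array([-0.0577, -0.0215,  0.1466, -0.0092, -0.1334, -0.0275]), 'tau': array([  0.0009, -44.0038, -17.6589,   0.0634,   0.0585,  -0.0002]), 'position': array([ 0.1958, -0.5928,  0.2406]), 'tcp_rot': array([[ 0.9496,  0.3134, -0.0003],
       [ 0.3134, -0.9496,  0.0021],
       [ 0.0004, -0.0021, -1.    ]]), 'force': array([-0.8753, -0.8549,  0.3818]), 'moment': array([-0.011 , -0.0394, -0.0197]), 'opening': 1.0031654154673242}
0.1
```

View pics/scene0.png

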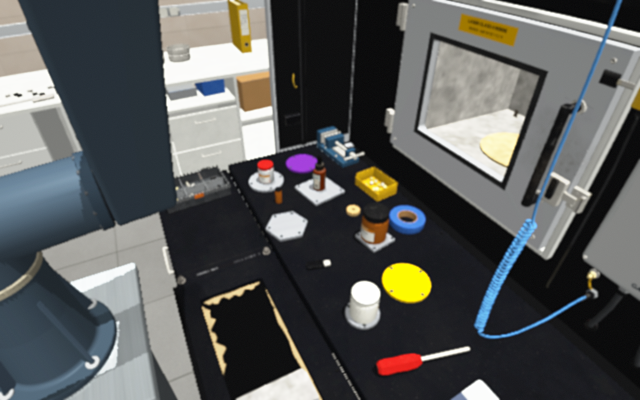

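View pics/top0.png

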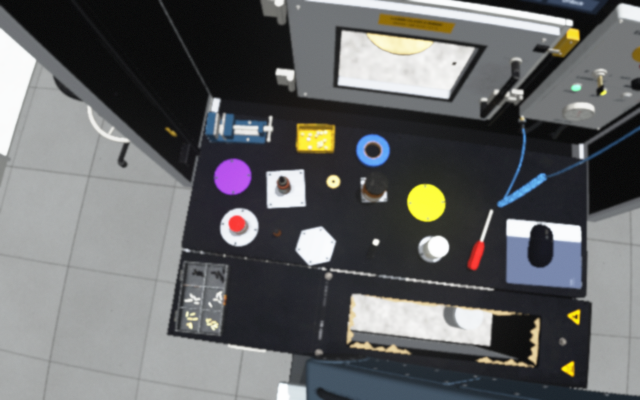

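The top view shows the red jar on the large round stand (239,226), the dropper on the large square stand (285,187), the amber jar on the small square stand (374,188) and the white jar on the small round stand (434,248). The hex plate at (316,245) is empty. The purple disc (233,176) and yellow disc (427,202) are decoys; the grey round plates carrying jars are the ones meant. I'll confirm that in one enlarged crop.

```bash
cat > h.py <<'E'
from rig import bot
import cv2,numpy as np
np.set_printoptions(precision=4,suppress=True)
def rays(name,px,info=None,pose=None):
    info=info or bot.camera_info(name)
    K=info["camera_matrix"];k1=info["k1"]
    px=np.atleast_2d(np.asarray(px,float))
    d=np.array([k1,0,0,0,0],float)
    u=cv2.undistortPoints(px[:,None,:],K,d)[:,0]
    r=np.c_[u,np.ones(len(u))]
    if "view" in info:
        T=np.linalg.inv(info["view"])
    else:
        P=np.eye(4);P[:3,:3]=pose["tcp_rot"];P[:3,3]=pose["position"];T=P@info["mount"]
    return T[:3,3],r@T[:3,:3].T
def plane(name,px,z,pose=None):
    o,d=rays(name,px,pose=pose)
    t=(z-o[2])/d[:,2]
    return (o+t[:,None]*d)[:,:2]
def proj(name,P,pose=None):
    info=bot.camera_info(name)
    if "view" in info: V=info["view"]
    else:
        M=np.eye(4);M[:3,:3]=pose["tcp_rot"];M[:3,3]=pose["position"];V=np.linalg.inv(M@info["mount"])
    p=np.atleast_2d(P)
    rv,_=cv2.Rodrigues(V[:3,:3])
    return cv2.projectPoints(p.astype(float),rv,V[:3,3],info["camera_matrix"],np.array([info["k1"],0,0,0,0]))[0][:,0]
def circ(p,iters=5,tol=.002):
    # robust algebraic circle fit
    q=p
    for _ in range(iters):
        A=np.c_[2*q,np.ones(len(q))];s=np.linalg.lstsq(A,(q**2).sum(1),rcond=None)[0]
        c=s[:2];R=np.sqrt(s[2]+c@c)
        e=abs(np.linalg.norm(p-c,axis=1)-R);q=p[e<tol] if (e<tol).sum()>8 else q
    return c,R,len(q)
E
python3 - <<'E'
from h import *
im=cv2.imread('pics/top0.png')
c=im[150:280,205:465]
cv2.imwrite('pics/crop0.png',cv2.resize(c,None,fx=3,fy=3,interpolation=cv2.INTER_CUBIC))
E
```

```text
(no output)
```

View pics/crop0.png

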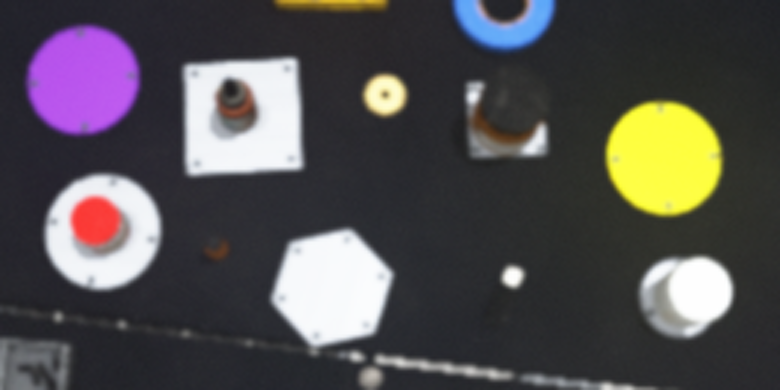

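```bash
python3 - <<'E'
from h import *
im=cv2.imread('pics/top0.png')
hsv=cv2.cvtColor(im,cv2.COLOR_BGR2HSV)
U=4
def big(x):return cv2.resize(x,None,fx=U,fy=U,interpolation=cv2.INTER_CUBIC)
hb=cv2.cvtColor(big(im),cv2.COLOR_BGR2HSV)
white=((hb[...,2]>110)&(hb[...,1]<60)).astype(np.uint8)
def cont(mask,x0,y0,x1,y1):
    m=np.zeros_like(mask);m[y0*U:y1*U,x0*U:x1*U]=mask[y0*U:y1*U,x0*U:x1*U]
    cs,_=cv2.findContours(m,cv2.RETR_EXTERNAL,cv2.CHAIN_APPROX_NONE)
    c=max(cs,key=cv2.contourArea)[:,0]
    return (c+.5)/U-.5
# hex
c=cont(white,290,222,342,270);p=plane('top',c,.008).astype(np.float32)
(cc,R)=cv2.minEnclosingCircle(p);M=cv2.moments(p[:,None]);print('hex',M['m10']/M['m00'],M['m01']/M['m00'],cc,R*np.cos(np.pi/6)*2)
c=cont(white,262,165,310,212);p=plane('top',c,.008).astype(np.float32)
print('Lsq',cv2.minAreaRect(p))
c=cont(white,215,203,262,250);p=plane('top',c,.008);print('Lrd',circ(p))
c=cont(white,356,172,392,205);p=plane('top',c,.008).astype(np.float32);print('Ssq',cv2.minAreaRect(p))
c=cont(white,412,228,455,266);p=plane('top',c,.008);q=p[(c[:,0]<427)];print('Srd',circ(q))
# white lid
lid=(hb[...,2]>235).astype(np.uint8)
c=cont(lid,412,228,455,262);p=plane('top',c,.070);print('white lid',circ(p))
red=((hb[...,1]>130)&((hb[...,0]<8)|(hb[...,0]>172))&(hb[...,2]>150)).astype(np.uint8)
c=cont(red,215,203,262,250);p=plane('top',c,.063);print('red lid',circ(p))
# prints of pixel values
for n,P in dict(dtip=[.0,0,0]).items(): pass
cv2.imwrite('pics/crop1.png',cv2.convertScaleAbs(cv2.resize(im[165:210,262:392],None,fx=6,fy=6,interpolation=cv2.INTER_CUBIC),alpha=2,beta=10))
sc=cv2.imread('pics/scene0.png')
cv2.imwrite('pics/crop2.png',cv2.convertScaleAbs(cv2.resize(sc[145:340,240:440],None,fx=3,fy=3,interpolation=cv2.INTER_CUBIC),alpha=1.3,beta=10))
E
```

```text
hex 0.48883953299606786 0.11539741157643779 (0.48627156019210815, 0.11507598310709) 0.09426852544887296
Lsq ((0.6248398423194885, 0.21065115928649902), (0.10124102979898453, 0.10212267190217972), 10.428414344787598)
Lrd (array([0.511 , 0.3132]), np.float64(0.04972197692045996), 441)
Ssq ((0.6304069757461548, -0.018790941685438156), (0.028307955712080002, 0.06672561913728714), 15.729708671569824)
Srd (array([ 0.5184, -0.1737]), np.float64(0.033472420006739015), 116)
white lid (array([ 0.5158, -0.1746]), np.float64(0.02354755584603256), 229)
red lid (array([0.5105, 0.3083]), np.float64(0.01885274563633795), 177)
```

View pics/crop1.png

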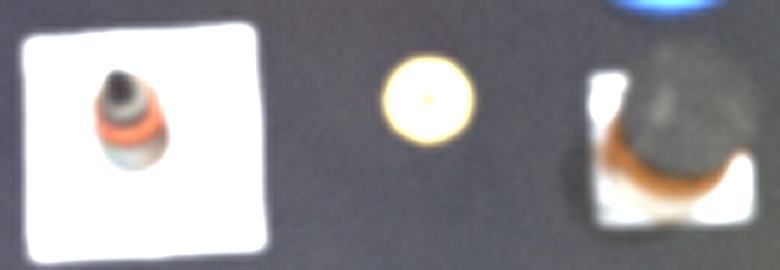

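View pics/crop2.png

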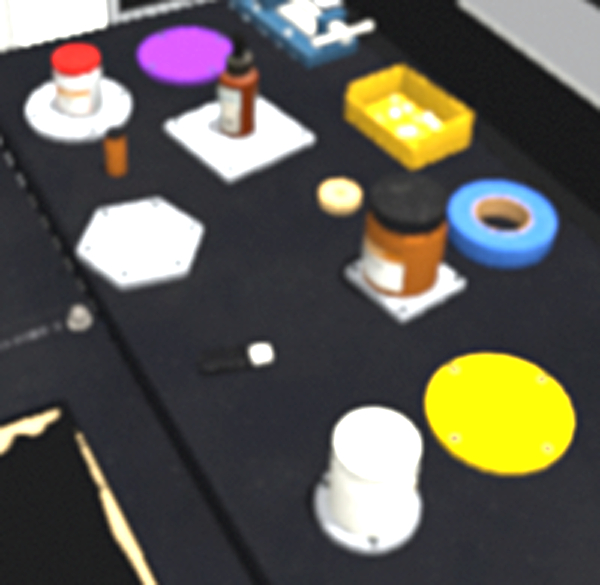

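Identities are confirmed: grey plates with screw heads for the stands, and purple and yellow are decoys. There is also an amber vial standing near crop2 (116,155) that I must avoid. I'll move towards the work area and turn the tool to the world axes for closer wrist views.

>>> carry_out([
  [0.1,-0.12,0,0,0,0.05],
  [0.25,-0.28,0,0,0,0.1],
  [0.4,-0.45,0,0,0,0.15],
  [0.55,-0.62,0,0,0,0.2],
  [0.7,-0.78,0,0,0,0.203],
  [0.83,-0.93,0,0,0,0.203],
  [0.83,-0.93,0,0,0,0.203],
  [0.83,-0.93,0,0,0,0.203],
], jaw=1)

```text
time_s: 1.1
position: [0.2953, -0.365, 0.2412]
tcp_rot: [[1.0, 0.0, -0.0], [0.0, -1.0, 0.001], [-0.0, -0.001, -1.0]]
force: [0.3, -0.0, -0.1]
opening: 1.0
```

>>> carry_out([
  [0.15,-0.15,0,0,0,0],
  [0.3,-0.32,0,0,0,0],
  [0.45,-0.5,0,0,0,0],
  [0.6,-0.66,0,0,0,0],
  [0.75,-0.825,0,0,0,0],
  [0.75,-0.825,0,0,0,0],
  [0.75,-0.825,0,0,0,0],
])

```text
time_s: 1.98
position: [0.4452, -0.2012, 0.2411]
tcp_rot: [[1.0, -0.0, -0.0], [-0.0, -1.0, 0.0], [-0.0, -0.0, -1.0]]
force: [-0.1, -0.2, -0.8]
opening: 1.004
```

>>> carry_out([
  [0.2,-0.2,0,0,0,0],
  [0.4,-0.45,0,0,0,0],
  [0.5,-0.7,0,0,0,0],
  [0.6,-0.85,0,0,0,0],
  [0.6,-0.85,0,0,0,0],
  [0.6,-0.85,0,0,0,0],
])

```text
time_s: 2.72
position: [0.5646, -0.033, 0.2408]
tcp_rot: [[1.0, -0.002, -0.001], [-0.002, -1.0, -0.001], [-0.001, 0.001, -1.0]]
force: [-0.0, 0.5, 0.4]
opening: 0.998
```

```bash
cat >> h.py <<'E'
import pickle
def wsnap(tag):
    s=bot.read_state();im=bot.capture('wrist');cv2.imwrite(f'pics/{tag}.png',im)
    pickle.dump(s,open(f'pics/{tag}.pkl','wb'));print(tag,s['time_s'],s['position'],s['opening']);return im,s
E
python3 -c "
from h import *
wsnap('w1')"
```

```text
w1 2.725 [ 0.5646 -0.033   0.2408] 0.997995256433785
```

View pics/w1.png

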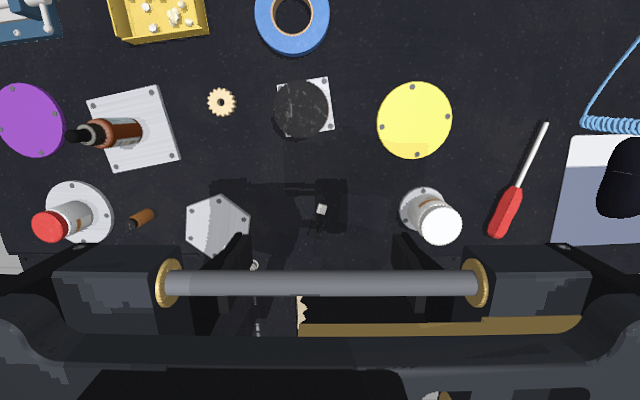

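The wrist view shows everything at once: red jar (50,225), dropper (125,130), amber lid (301,108), white lid (440,226), hex plate (218,225). Next I measure from it.

```bash
cat > meas.py <<'E'
from h import *
def cont(m,x0,y0,x1,y1):
    q=np.zeros_like(m);q[y0:y1,x0:x1]=m[y0:y1,x0:x1]
    cs,_=cv2.findContours(q,cv2.RETR_EXTERNAL,cv2.CHAIN_APPROX_NONE)
    return max(cs,key=cv2.contourArea)[:,0].astype(float)
def masks(im):
    h=cv2.cvtColor(im,cv2.COLOR_BGR2HSV)
    grey=((h[...,1]<60)&(h[...,2]>105)).astype(np.uint8)
    red=((h[...,1]>140)&((h[...,0]<6)|(h[...,0]>172))&(h[...,2]>100)).astype(np.uint8)
    return h,grey,red
E
python3 - <<'E'
from meas import *
im=cv2.imread('pics/w1.png');s=pickle.load(open('pics/w1.pkl','rb'))
h,g,r=masks(im)
W=lambda c,z:plane('wrist',c,z,s)
c=cont(g,180,185,260,265);p=W(c,.008).astype(np.float32);M=cv2.moments(p[:,None]);print('hex',M['m10']/M['m00'],M['m01']/M['m00'],cv2.minEnclosingCircle(p))
c=cont(g,75,75,190,180);p=W(c,.008).astype(np.float32);print('Lsq',cv2.minAreaRect(p))
c=cont(g,30,170,120,250);p=W(c,.008);sel=(c[:,1]<195)|(c[:,0]>95);print('Lrd',circ(p[sel]))
c=cont(g,265,65,345,145);p=W(c,.008).astype(np.float32);print('Ssq',cv2.minAreaRect(p),cv2.boundingRect(c.astype(np.int32)))
c=cont(g,380,180,470,250);p=W(c,.008);sel=(c[:,1]<203)|(c[:,0]<405);print('Srd',circ(p[sel]))
c=cont((h[...,2]>225).astype(np.uint8),405,195,470,250);p=W(c,.070);sel=(c[:,0]>436)|(c[:,1]>225);print('white lid',circ(p),circ(p[sel]))
c=cont(r,20,200,75,250);p=W(c,.063);print('red lid',circ(p))
d=cv2.resize(im[60:160,255:355],None,fx=6,fy=6,interpolation=cv2.INTER_CUBIC);d2=cv2.resize(im[60:190,50:190],None,fx=4,fy=4)
cv2.imwrite('pics/wc1.png',cv2.convertScaleAbs(d,alpha=2.0,beta=0));cv2.imwrite('pics/wc2.png',d2)
E
```

```text
hex 0.4953449634716101 0.11991401828985768 ((0.4913351535797119, 0.11636622250080109), 0.0512288361787796)
Lsq ((0.6258035898208618, 0.2104453444480896), (0.09665551036596298, 0.09875595569610596), 10.502274513244629)
Lrd (array([0.5133, 0.3116]), np.float64(0.047287288174506704), 108)
Ssq ((0.6555635929107666, -0.031571727246046066), (0.06414356827735901, 0.026308875530958176), 9.187024116516113) (306, 76, 29, 56)
Srd (array([ 0.5187, -0.1716]), np.float64(0.031037120594114145), 71)
white lid (array([ 0.5176, -0.174 ]), np.float64(0.02306648284716788), 107) (array([ 0.5176, -0.174 ]), np.float64(0.023061072381703074), 87)
red lid (array([0.5135, 0.3065]), np.float64(0.022454289790412783), 74)
```

View pics/wc1.png

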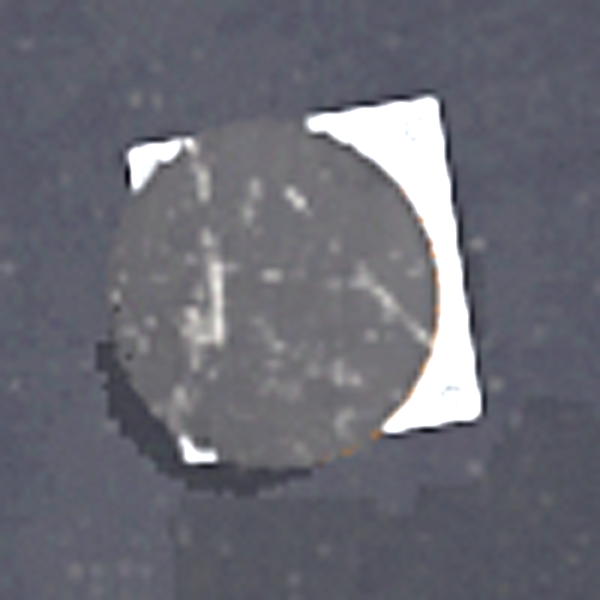

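View pics/wc2.png

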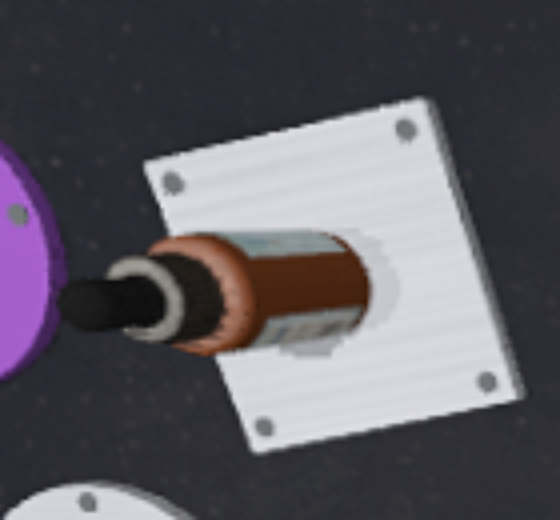

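```bash
python3 - <<'E'
from meas import *
s=pickle.load(open('pics/w1.pkl','rb'))
W=lambda c,z:plane('wrist',c,z,s)
print('amber',W([[300.4,108.4]],.086),'edges',W([[273.3,108.4],[327.6,108.4],[300.4,79.3],[300.4,137.4]],.086))
print('Ssq',W([[305.4,106.5]],.008), W([[276,84.6],[327.4,75.9],[334.9,128.4]],.008))
print('tip',W([[71,136]],.110),'base edge',W([[142.5,132]],.008))
print('shoulder mid?',W([[95,133.7]],.0795))
# amber second view: scene / top lid
print('vial',W([[150,212]],.0),W([[130,224]],.03))
print('white pen',W([[321,209]],0),'tape',W([[300,52],[292,15]],0.025))
# top-cam dropper tip
print('top tip',plane('top',[[262+118/6,165+75/6]],.110))
print('top amber lid', plane('top',[[262+690/6,165+118/6]],.086))
E
```

```text
amber [[ 0.6496 -0.0115]] edges [[ 0.6497  0.0154]
 [ 0.6495 -0.0385]
 [ 0.6765 -0.0121]
 [ 0.6213 -0.0109]]
Ssq [[ 0.6533 -0.0124]] [[ 0.6791  0.0232]
 [ 0.6888 -0.0397]
 [ 0.6265 -0.0495]]
tip [[0.6263 0.2078]] base edge [[0.6235 0.1992]]
shoulder mid? [[0.6263 0.2072]]
vial [[0.5113 0.2133]] [[0.5046 0.2247]]
white pen [[ 0.5157 -0.0316]] tape [[ 0.7123 -0.0081]
 [ 0.75    0.    ]]
top tip [[0.6241 0.2105]]
top amber lid [[ 0.6422 -0.0142]]
```

>>> carry_out([
  [0,-0.2,0,0,0,0],
  [0,-0.45,0,0,0,0],
  [0,-0.7,0,0,0,0],
  [0,-1,0,0,0,0],
  [0,-1,0,0,0,0],
])

```text
time_s: 3.4
position: [0.5645, 0.1688, 0.2408]
tcp_rot: [[1.0, 0.001, -0.001], [0.001, -1.0, 0.0], [-0.001, -0.0, -1.0]]
force: [0.5, -0.3, -0.4]
opening: 0.998
```

>>> carry_out([
  [0,-0.1,0,0,0,0],
  [0,-0.21,0,0,0,0],
  [0,-0.21,0,0,0,0],
  [0,-0.21,0,0,0,0],
])

```text
time_s: 3.9
position: [0.5645, 0.2103, 0.2407]
tcp_rot: [[1.0, 0.0, -0.002], [0.0, -1.0, -0.0], [-0.002, 0.0, -1.0]]
force: [-0.7, -0.3, 0.1]
opening: 1.002
```

```bash
python3 -c "
from h import *
wsnap('w2')"
```

```text
w2 3.9 [0.5645 0.2103 0.2407] 1.001641106919829
```

View pics/w2.png

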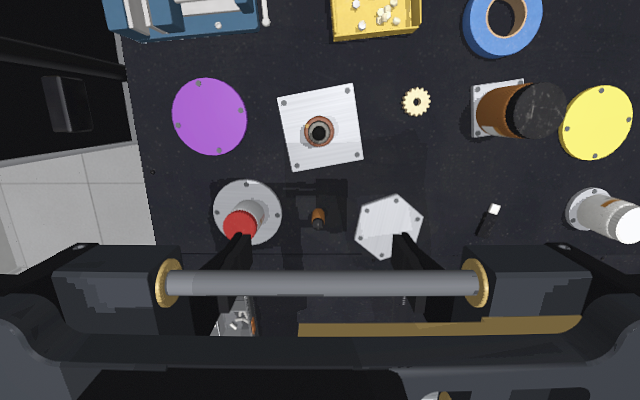

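```bash
python3 - <<'E'
from meas import *
im=cv2.imread('pics/w2.png');s=pickle.load(open('pics/w2.pkl','rb'))
h,g,r=masks(im)
W=lambda c,z:plane('wrist',c,z,s)
c=cont(g,265,75,375,180);p=W(c,.008).astype(np.float32);print('Lsq',cv2.minAreaRect(p))
c=cont(g,345,185,440,265);p=W(c,.008).astype(np.float32);ec=cv2.minEnclosingCircle(p);print('hex',ec)
a=cv2.approxPolyDP(c[:,None].astype(np.float32),3,True)[:,0];print(a, W(a,.008))
c=cont(g,205,175,290,250);p=W(c,.008);sel=(c[:,1]<200)|(c[:,0]>272);print('Lrd',circ(p[sel]))
c=cont(r,215,200,275,250);print('red lid px',cv2.boundingRect(c.astype(np.int32)),W([[c[:,0].mean(),c[:,1].mean()]],.063))
am=((h[...,1]>90)&(h[...,0]<15)&(h[...,2]>50)).astype(np.uint8)
c=cont(am,295,105,345,150);print('drop px',cv2.boundingRect(c.astype(np.int32)),'circ@.070',circ(W(c,.070)))
cv2.imwrite('pics/wc3.png',cv2.resize(im[70:180,265:375],None,fx=5,fy=5,interpolation=cv2.INTER_CUBIC))
E
```

```text
Lsq ((0.6258052587509155, 0.21197913587093353), (0.09602319449186325, 0.0965881496667862), 10.519901275634766)
hex ((0.49003204703330994, 0.11699870973825455), 0.05124882981181145)
[[397. 194.]
 [361. 207.]
 [354. 239.]
 [380. 260.]
 [391. 254.]
 [393. 233.]
 [405. 231.]
 [415. 242.]
 [423. 216.]] [[0.5398 0.1081]
 [0.5211 0.1565]
 [0.4731 0.1644]
 [0.4395 0.1251]
 [0.4493 0.1097]
 [0.4823 0.1093]
 [0.4854 0.0924]
 [0.4683 0.0765]
 [0.508  0.0691]]
Lrd (array([0.5126, 0.3144]), np.float64(0.04711697692820692), 105)
red lid px (223, 210, 34, 30) [[0.5161 0.3096]]
drop px (304, 116, 30, 30) circ@.070 (array([0.6267, 0.2143]), np.float64(0.01464974123329352), 123)
```

View pics/wc3.png

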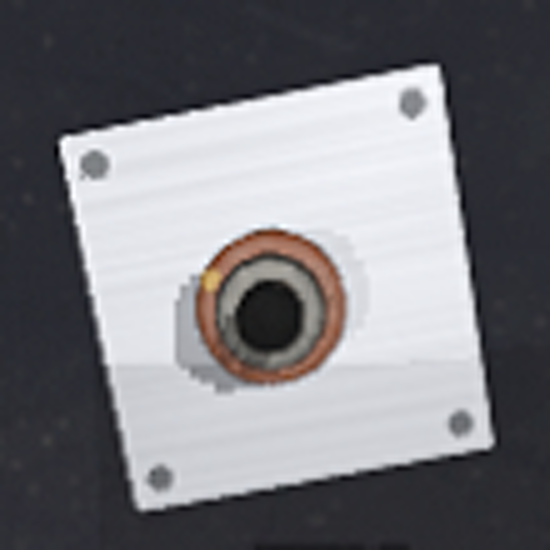

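The dropper is at (0.627, 0.214), near the middle of the large square. I'll go over it, descend and close the jaws.

>>> carry_out([
  [0.15,-0.016,0,0,0,0],
  [0.31,-0.016,0,0,0,0],
  [0.31,-0.016,0,0,0,0],
  [0.31,-0.016,0.12,0,0,0],
  [0.31,-0.016,0.25,0,0,0],
  [0.31,-0.016,0.38,0,0,0],
  [0.31,-0.016,0.5,0,0,0],
  [0.31,-0.016,0.6,0,0,0],
  [0.31,-0.016,0.7,0,0,0],
  [0.31,-0.016,0.78,0,0,0],
  [0.31,-0.016,0.83,0,0,0],
  [0.31,-0.016,0.86,0,0,0],
  [0.31,-0.016,0.863,0,0,0],
  [0.31,-0.016,0.863,0,0,0],
])

```text
time_s: 5.7
position: [0.6266, 0.2134, 0.0686]
tcp_rot: [[1.0, 0.0, -0.001], [0.0, -1.0, -0.0], [-0.001, 0.0, -1.0]]
force: [0.2, 0.1, 0.0]
opening: 1.0
```

>>> carry_out([
  [0,0,0,0,0,0],
  [0,0,0,0,0,0],
  [0,0,0,0,0,0],
  [0,0,0,0,0,0],
  [0,0,0,0,0,0],
  [0,0,0,0,0,0],
  [0,0,0,0,0,0],
  [0,0,0,0,0,0],
  [0,0,0,0,0,0],
  [0,0,0,0,0,0],
], jaw=-1)

```text
time_s: 6.95
position: [0.6266, 0.2134, 0.0685]
tcp_rot: [[1.0, 0.0, -0.001], [0.0, -1.0, -0.0], [-0.001, 0.0, -1.0]]
force: [-0.1, -0.9, -0.0]
opening: 0.359
```

>>> carry_out([
  [0,0,-0.05,0,0,0],
  [0,0,-0.15,0,0,0],
  [0,0,-0.3,0,0,0],
  [0,0,-0.45,0,0,0],
  [-0.03,0.02,-0.6,0,0,0],
  [-0.13,0.09,-0.65,0,0,0],
  [-0.27,0.19,-0.65,0,0,0],
  [-0.41,0.29,-0.65,0,0,0],
  [-0.55,0.39,-0.65,0,0,0],
  [-0.65,0.46,-0.65,0,0,0],
  [-0.683,0.485,-0.65,0,0,0],
  [-0.683,0.485,-0.65,0,0,0],
  [-0.683,0.485,-0.65,0,0,0],
])

```text
time_s: 8.57
position: [0.4915, 0.1168, 0.1992]
tcp_rot: [[1.0, 0.0, 0.002], [0.0, -1.0, 0.0], [0.002, -0.0, -1.0]]
force: [-0.6, -0.4, -1.0]
opening: 0.362
```

```bash
python3 -c "
from h import *
wsnap('w3');cv2.imwrite('pics/t3.png',bot.capture('top')[120:290,180:470])
s=bot.capture('scene');cv2.imwrite('pics/s3.png',cv2.resize(s[100:320,200:450],None,fx=2,fy=2))"
```

```text
w3 8.575 [0.4915 0.1168 0.1992] 0.3618680464993351
```

View pics/s3.png

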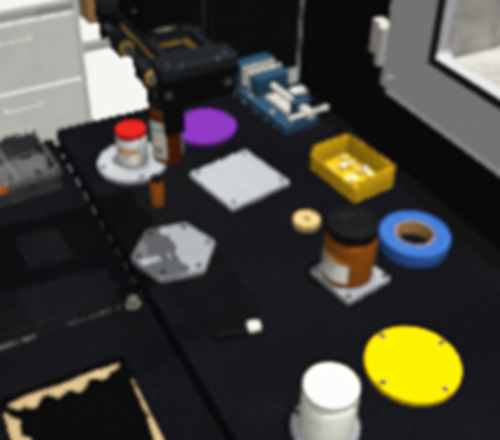

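View pics/w3.png

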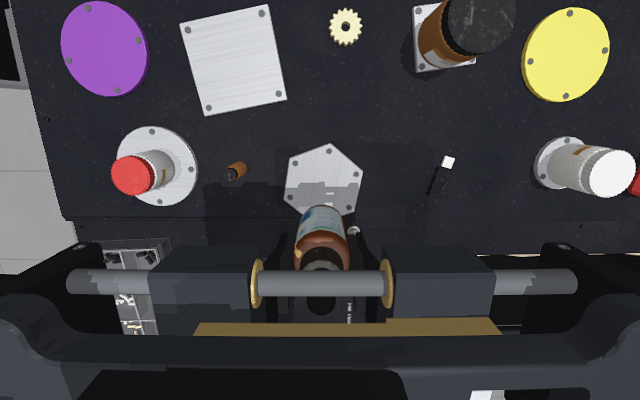

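The dropper is held upright. I also measure the now empty large square, then lower the dropper onto the hex plate.

```bash
python3 - <<'E'
from meas import *
im=cv2.imread('pics/w3.png');s=pickle.load(open('pics/w3.pkl','rb'))
h,g,r=masks(im)
W=lambda c,z:plane('wrist',c,z,s)
c=cont(g,170,0,295,120);p=W(c,.008).astype(np.float32);print('Lsq',cv2.minAreaRect(p))
c=cont(g,280,140,368,215);p=W(c,.008);a=cv2.approxPolyDP(c[:,None].astype(np.float32),3,True)[:,0];print('hex corners',a.tolist(),W(a,.008))
c=cont(g,105,115,205,215);p=W(c,.008);sel=(c[:,1]<145)|(c[:,0]>180);print('Lrd',circ(p[sel]))
c=cont(r,100,150,165,200);print('red lid',circ(W(c,.063)))
E
```

```text
Lsq ((0.6255016326904297, 0.21149811148643494), (0.09616874158382416, 0.09639500081539154), 10.489646911621094)
hex corners [[330.0, 143.0], [289.0, 159.0], [284.0, 199.0], [303.0, 214.0], [316.0, 204.0], [333.0, 206.0], [339.0, 212.0], [315.0, 207.0], [311.0, 214.0], [344.0, 214.0], [354.0, 210.0], [362.0, 170.0]] [[0.5396 0.1078]
 [0.5211 0.1555]
 [0.4725 0.1631]
 [0.4532 0.1403]
 [0.4662 0.1242]
 [0.4636 0.1034]
 [0.4559 0.0959]
 [0.4623 0.1254]
 [0.4532 0.1304]
 [0.4533 0.0897]
 [0.4585 0.0775]
 [0.5082 0.0698]]
Lrd (array([0.5125, 0.3136]), np.float64(0.04727750880906629), 135)
red lid (array([0.5133, 0.3085]), np.float64(0.02087523270652071), 114)
```

>>> carry_out([
  [-0.008,0,0.1,0,0,0],
  [-0.008,0,0.22,0,0,0],
  [-0.008,0,0.34,0,0,0],
  [-0.008,0,0.45,0,0,0],
  [-0.008,0,0.54,0,0,0],
  [-0.008,0,0.6,0,0,0],
  [-0.008,0,0.63,0,0,0],
  [-0.008,0,0.645,0,0,0],
  [-0.008,0,0.651,0,0,0],
  [-0.008,0,0.651,0,0,0],
  [-0.008,0,0.651,0,0,0],
])

```text
time_s: 10.1
position: [0.4895, 0.1167, 0.0688]
tcp_rot: [[1.0, 0.001, 0.001], [0.001, -1.0, -0.0], [0.001, 0.0, -1.0]]
force: [-0.3, -0.4, -1.0]
opening: 0.356
```

>>> carry_out([
  [0,0,0,0,0,0],
  [0,0,0,0,0,0],
  [0,0,0,0,0,0],
  [0,0,0,0,0,0],
  [0,0,0,0,0,0],
  [0,0,0,0,0,0],
  [0,0,-0.1,0,0,0],
  [0,0,-0.25,0,0,0],
  [0,0,-0.4,0,0,0],
  [0,0,-0.6,0,0,0],
  [0,0,-0.8,0,0,0],
  [0.02,0.03,-0.8,0,0,0],
  [0.15,0.2,-0.8,0,0,0],
  [0.3,0.4,-0.8,0,0,0],
  [0.45,0.62,-0.8,0,0,0],
  [0.45,0.62,-0.8,0,0,0],
  [0.45,0.62,-0.8,0,0,0],
], jaw=0.7)

```text
time_s: 12.22
position: [0.578, -0.0071, 0.2273]
tcp_rot: [[1.0, -0.0, -0.003], [-0.0, -1.0, 0.001], [-0.003, -0.001, -1.0]]
force: [-0.5, 1.5, -0.5]
opening: 0.85
```

```bash
python3 -c "
from h import *
wsnap('w4')"
```

```text
w4 12.225 [ 0.578  -0.0071  0.2273] 0.8498266743820383
```

View pics/w4.png

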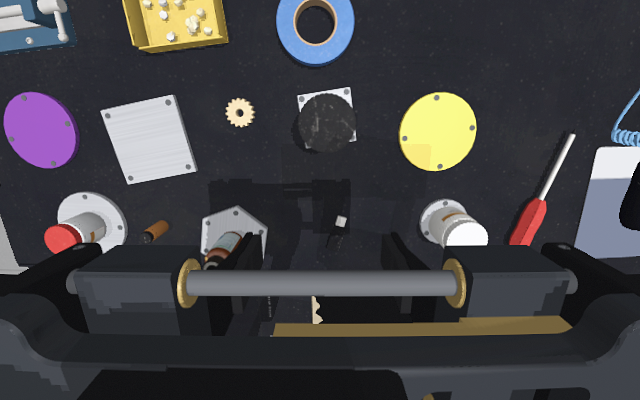

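The dropper stands on the hex plate (225,248). The amber lid is at about (327,123), and I enlarge it to measure.

```bash
python3 - <<'E'
from meas import *
im=cv2.imread('pics/w4.png')
d=cv2.resize(im[75:165,280:375],None,fx=6,fy=6,interpolation=cv2.INTER_CUBIC)
cv2.imwrite('pics/wc4.png',cv2.convertScaleAbs(d,alpha=2.0,beta=0))
E
```

```text
(no output)
```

View pics/wc4.png

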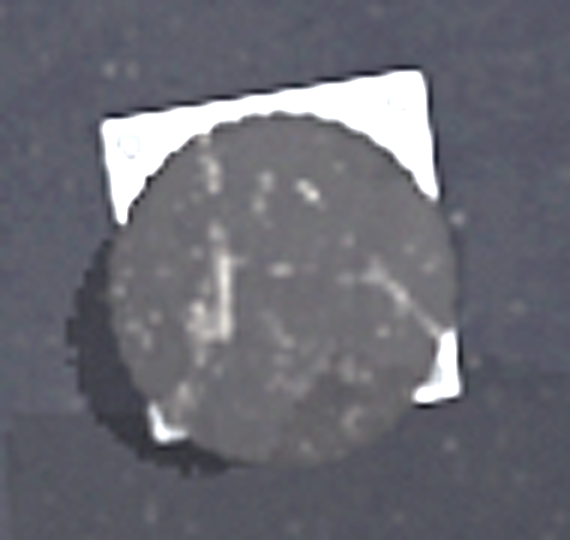

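```bash
python3 - <<'E'
from meas import *
s=pickle.load(open('pics/w4.pkl','rb'))
f=lambda L:np.array(L)/6-.42+np.array([280,75])
W=lambda c,z:plane('wrist',f(c),z,s)
e=W([[110,289],[456,289],[283,113],[283,466]],.086);print('amber',W([[283,289.5]],.086),e,e.reshape(2,2,2).mean(1))
q=W([[102,122],[424,71],[460,394],[152,443]],.008);print('Ssq',q,q[[0,2]].mean(0),np.linalg.norm(q-np.roll(q,1,0),axis=1))
E
```

```text
amber [[ 0.6492 -0.0111]] [[ 0.6492  0.0165]
 [ 0.6493 -0.0387]
 [ 0.6758 -0.011 ]
 [ 0.6211 -0.0113]] [[ 0.6493 -0.0111]
 [ 0.6484 -0.0111]]
Ssq [[ 0.6791  0.0237]
 [ 0.6887 -0.0399]
 [ 0.6259 -0.0491]
 [ 0.6158  0.0147]] [ 0.6525 -0.0127] [0.0639 0.0644 0.0634 0.0647]
```

>>> carry_out([
  [0.18,0.02,0,0,0,0],
  [0.355,0.02,0,0,0,0],
  [0.355,0.02,0,0,0,0],
  [0.355,0.02,0.1,0,0,0],
  [0.355,0.02,0.24,0,0,0],
  [0.355,0.02,0.38,0,0,0],
  [0.355,0.02,0.5,0,0,0],
  [0.355,0.02,0.62,0,0,0],
  [0.355,0.02,0.72,0,0,0],
  [0.355,0.02,0.8,0,0,0],
  [0.355,0.02,0.84,0,0,0],
  [0.355,0.02,0.86,0,0,0],
  [0.355,0.02,0.86,0,0,0],
  [0.355,0.02,0.86,0,0,0],
], jaw=1)

```text
time_s: 14.02
position: [0.6489, -0.0103, 0.056]
tcp_rot: [[1.0, 0.001, -0.002], [0.001, -1.0, 0.001], [-0.002, -0.001, -1.0]]
force: [0.5, -0.7, -0.1]
opening: 0.998
```

>>> carry_out([
  [0,0,0,0,0,0],
  [0,0,0,0,0,0],
  [0,0,0,0,0,0],
  [0,0,0,0,0,0],
  [0,0,0,0,0,0],
  [0,0,0,0,0,0],
  [0,0,0,0,0,0],
  [0,0,0,0,0,0],
], jaw=-1)

```text
time_s: 15.02
position: [0.649, -0.0106, 0.0561]
tcp_rot: [[1.0, 0.001, -0.001], [0.001, -1.0, 0.0], [-0.001, -0.0, -1.0]]
force: [-1.1, -2.0, 1.2]
opening: 0.659
```

>>> carry_out([
  [0,0,-0.05,0,0,0],
  [0,0,-0.15,0,0,0],
  [0,0,-0.3,0,0,0],
  [0,0,-0.45,0,0,0],
  [0,0,-0.6,0,0,0],
  [0,-0.02,-0.68,0,0,0],
  [0,-0.1,-0.7,0,0,0],
  [0,-0.22,-0.7,0,0,0],
  [0,-0.35,-0.7,0,0,0],
  [-0.05,-0.48,-0.7,0,0,0],
  [-0.08,-0.61,-0.7,0,0,0],
  [-0.118,-0.74,-0.7,0,0,0],
  [-0.118,-0.87,-0.7,0,0,0],
  [-0.118,-0.97,-0.7,0,0,0],
  [-0.118,-1,-0.7,0,0,0],
  [-0.118,-1,-0.7,0,0,0],
])

```text
time_s: 17.02
position: [0.6251, 0.1896, 0.1957]
tcp_rot: [[1.0, 0.002, -0.002], [0.002, -1.0, -0.0], [-0.002, 0.0, -1.0]]
force: [1.0, 0.7, -3.8]
opening: 0.664
```

```bash
python3 -c "
from h import *
wsnap('w5')
s=bot.capture('scene');cv2.imwrite('pics/s5.png',cv2.resize(s[100:320,200:450],None,fx=2,fy=2))"
```

```text
w5 17.025 [0.6251 0.1896 0.1957] 0.6636900279910488
```

View pics/s5.png

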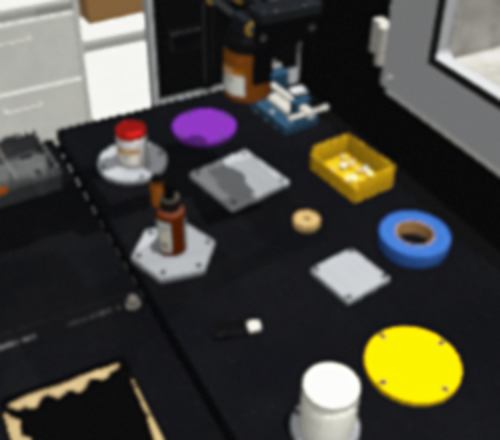

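View pics/w5.png

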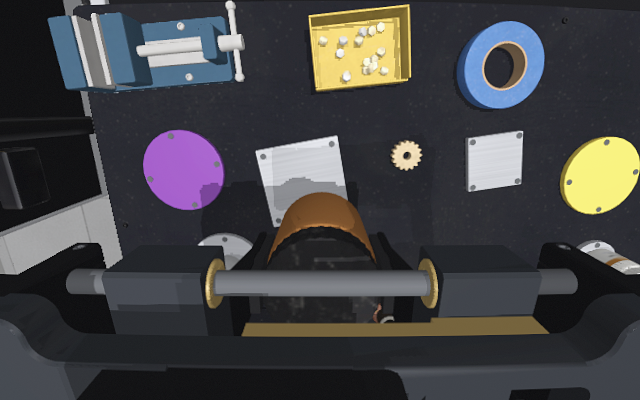

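The amber jar is held upright, and the small square (494,160) is now fully visible. I measure that stand and lower the jar onto the large square.

```bash
python3 - <<'E'
from meas import *
im=cv2.imread('pics/w5.png');s=pickle.load(open('pics/w5.pkl','rb'))
h,g,r=masks(im)
c=cont(g,455,120,530,200);p=plane('wrist',c,.008,s).astype(np.float32);print('Ssq',cv2.minAreaRect(p))
E
```

```text
Ssq ((0.6531935334205627, -0.012780386954545975), (0.06451274454593658, 0.06412489712238312), 8.649930953979492)
```

>>> carry_out([
  [0,-0.06,0,0,0,0],
  [0.002,-0.11,0,0,0,0],
  [0.002,-0.11,0.08,0,0,0],
  [0.002,-0.11,0.2,0,0,0],
  [0.002,-0.11,0.32,0,0,0],
  [0.002,-0.11,0.44,0,0,0],
  [0.002,-0.11,0.55,0,0,0],
  [0.002,-0.11,0.62,0,0,0],
  [0.002,-0.11,0.66,0,0,0],
  [0.002,-0.11,0.685,0,0,0],
  [0.002,-0.11,0.695,0,0,0],
  [0.002,-0.11,0.696,0,0,0],
  [0.002,-0.11,0.696,0,0,0],
])

```text
time_s: 18.75
position: [0.626, 0.2106, 0.0574]
tcp_rot: [[1.0, 0.0, -0.001], [0.0, -1.0, -0.0], [-0.001, 0.0, -1.0]]
force: [0.8, -0.7, -3.1]
opening: 0.659
```

>>> carry_out([
  [-0.002,-0.004,0.004,0,0,0],
  [-0.002,-0.004,0.007,0,0,0],
  [-0.002,-0.004,0.007,0,0,0],
  [-0.002,-0.004,0.007,0,0,0],
])

```text
time_s: 19.25
position: [0.6257, 0.2115, 0.0562]
tcp_rot: [[1.0, 0.0, -0.0], [0.0, -1.0, 0.0], [-0.0, -0.0, -1.0]]
force: [0.2, 0.8, -2.2]
opening: 0.658
```

>>> carry_out([
  [0,0,0,0,0,0],
  [0,0,0,0,0,0],
  [0,0,0,0,0,0],
  [0,0,0,0,0,0],
  [0,0,-0.08,0,0,0],
  [0,0,-0.2,0,0,0],
  [0,0,-0.4,0,0,0],
  [0,0,-0.6,0,0,0],
  [0,0,-0.8,0,0,0],
  [-0.1,0.05,-0.85,0,0,0],
  [-0.3,0.15,-0.85,0,0,0],
  [-0.5,0.25,-0.85,0,0,0],
  [-0.7,0.35,-0.85,0,0,0],
  [-0.9,0.45,-0.85,0,0,0],
  [-0.975,0.475,-0.85,0,0,0],
  [-0.975,0.475,-0.85,0,0,0],
  [-0.975,0.475,-0.85,0,0,0],
], jaw=1)

```text
time_s: 21.38
position: [0.433, 0.1168, 0.2269]
tcp_rot: [[1.0, 0.0, 0.003], [0.0, -1.0, 0.0], [0.003, -0.0, -1.0]]
force: [0.5, 0.7, 0.9]
opening: 0.997
```

```bash
python3 -c "
from h import *
wsnap('w6')"
```

```text
w6 21.375 [0.433  0.1168 0.2269] 0.9974017076979863
```

View pics/w6.png

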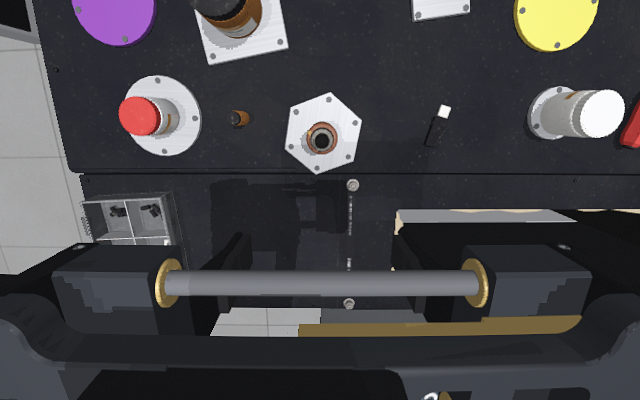

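```bash
python3 - <<'E'
from meas import *
im=cv2.imread('pics/w6.png');s=pickle.load(open('pics/w6.pkl','rb'))
h,g,r=masks(im)
W=lambda c,z:plane('wrist',c,z,s)
c=cont(g,278,85,368,178);p=W(c,.008);a=cv2.approxPolyDP(c[:,None].astype(np.float32),3,True)[:,0];w=W(a,.008);print('hex',w,w.mean(0))
am=((h[...,1]>90)&(h[...,0]<15)&(h[...,2]>50)).astype(np.uint8)
c=cont(am,300,115,345,158);print('drop',circ(W(c,.070)))
c=cont(g,115,70,210,165);p=W(c,.008);sel=(c[:,1]<95)|(c[:,0]>185)|((c[:,1]>140)&(c[:,0]<190));print('Lrd',circ(p[sel]))
c=cont(r,110,90,165,140);print('red lid',circ(W(c,.063)))
E
```

```text
hex [[0.5388 0.1064]
 [0.5218 0.1556]
 [0.4715 0.1633]
 [0.4397 0.1247]
 [0.4578 0.0778]
 [0.5032 0.0694]] [0.4888 0.1162]
drop (array([0.4898, 0.1176]), np.float64(0.014754748278912145), 137)
Lrd (array([0.5117, 0.3142]), np.float64(0.04766799964740754), 176)
red lid (array([0.5123, 0.3085]), np.float64(0.020673713202129258), 114)
```

>>> carry_out([
  [0.15,0,0,0,0,0],
  [0.283,0,0,0,0,0],
  [0.283,0,0,0,0,0],
  [0.283,0,0.12,0,0,0],
  [0.283,0,0.25,0,0,0],
  [0.283,0,0.38,0,0,0],
  [0.283,0,0.5,0,0,0],
  [0.283,0,0.6,0,0,0],
  [0.283,0,0.69,0,0,0],
  [0.283,0,0.76,0,0,0],
  [0.283,0,0.785,0,0,0],
  [0.283,0,0.79,0,0,0],
  [0.283,0,0.79,0,0,0],
])

```text
time_s: 23.05
position: [0.4902, 0.1169, 0.0692]
tcp_rot: [[1.0, 0.0, 0.003], [0.0, -1.0, 0.0], [0.003, -0.0, -1.0]]
force: [0.8, -0.6, -0.0]
opening: 0.999
```

>>> carry_out([
  [0,0,0,0,0,0],
  [0,0,0,0,0,0],
  [0,0,0,0,0,0],
  [0,0,0,0,0,0],
  [0,0,0,0,0,0],
  [0,0,0,0,0,0],
  [0,0,0,0,0,0],
  [0,0,0,0,0,0],
  [0,0,0,0,0,0],
  [0,0,0,0,0,0],
], jaw=-1)

```text
time_s: 24.3
position: [0.4902, 0.1169, 0.0692]
tcp_rot: [[1.0, 0.001, 0.003], [0.001, -1.0, 0.0], [0.003, -0.0, -1.0]]
force: [-0.1, -0.4, 1.0]
opening: 0.36
```

>>> carry_out([
  [0,0,-0.05,0,0,0],
  [0,0,-0.15,0,0,0],
  [0,0,-0.3,0,0,0],
  [0,0,-0.45,0,0,0],
  [0.03,0.02,-0.58,0,0,0],
  [0.13,0.1,-0.65,0,0,0],
  [0.25,0.2,-0.65,0,0,0],
  [0.37,0.3,-0.65,0,0,0],
  [0.5,0.4,-0.65,0,0,0],
  [0.62,0.5,-0.65,0,0,0],
  [0.73,0.59,-0.65,0,0,0],
  [0.8,0.64,-0.65,0,0,0],
  [0.816,0.648,-0.65,0,0,0],
  [0.816,0.648,-0.65,0,0,0],
  [0.816,0.648,-0.65,0,0,0],
])

```text
time_s: 26.18
position: [0.6521, -0.0119, 0.1998]
tcp_rot: [[1.0, 0.001, 0.002], [0.001, -1.0, 0.001], [0.002, -0.001, -1.0]]
force: [-0.0, -0.7, -1.0]
opening: 0.36
```

```bash
python3 -c "
from h import *
wsnap('w7')
s=bot.capture('scene');cv2.imwrite('pics/s7.png',cv2.resize(s[100:320,200:450],None,fx=2,fy=2))"
```

```text
w7 26.175 [ 0.6521 -0.0119  0.1998] 0.35992727674167263
```

View pics/s7.png

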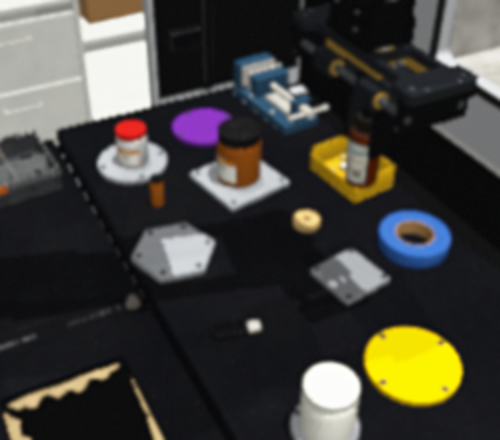

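The amber jar stands on the large square and the dropper is held upright above the small square. Lowering it now: dx +1 mm, dy −1 mm, dz −130.4 mm.

>>> carry_out([
  [0.005,0.004,0.1,0,0,0],
  [0.005,0.004,0.22,0,0,0],
  [0.005,0.004,0.34,0,0,0],
  [0.005,0.004,0.45,0,0,0],
  [0.005,0.004,0.54,0,0,0],
  [0.005,0.004,0.6,0,0,0],
  [0.005,0.004,0.63,0,0,0],
  [0.005,0.004,0.645,0,0,0],
  [0.005,0.004,0.652,0,0,0],
  [0.005,0.004,0.652,0,0,0],
  [0.005,0.004,0.652,0,0,0],
])

```text
time_s: 27.65
position: [0.654, -0.0128, 0.0699]
tcp_rot: [[1.0, 0.001, 0.004], [0.001, -1.0, 0.0], [0.004, -0.0, -1.0]]
force: [0.1, 0.3, 1.1]
opening: 0.361
```

>>> carry_out([
  [-0.003,0,0.003,0,0,0],
  [-0.003,0,0.004,0,0,0],
  [-0.003,0,0.004,0,0,0],
])

```text
time_s: 28.02
position: [0.6534, -0.0128, 0.0692]
tcp_rot: [[1.0, 0.001, 0.004], [0.001, -1.0, 0.0], [0.004, -0.0, -1.0]]
force: [-0.4, -0.0, 0.8]
opening: 0.358
```

>>> carry_out([
  [0,0,0,0,0,0],
  [0,0,0,0,0,0],
  [0,0,0,0,0,0],
  [0,0,0,0,0,0],
  [0,0,0,0,0,0],
  [0,0,-0.1,0,0,0],
  [0,0,-0.25,0,0,0],
  [0,0,-0.4,0,0,0],
  [0,0,-0.6,0,0,0],
  [0,0,-0.8,0,0,0],
  [-0.1,0,-0.8,0,0,0],
  [-0.3,0,-0.8,0,0,0],
  [-0.4,-0.1,-0.8,0,0,0],
  [-0.5,-0.3,-0.8,0,0,0],
  [-0.6,-0.5,-0.8,0,0,0],
  [-0.7,-0.7,-0.8,0,0,0],
  [-0.8,-0.9,-0.8,0,0,0],
  [-0.9,-1,-0.8,0,0,0],
  [-0.95,-1,-0.8,0,0,0],
  [-0.95,-1,-0.8,0,0,0],
], jaw=1)

```text
time_s: 30.52
position: [0.4624, 0.1865, 0.2294]
tcp_rot: [[1.0, 0.001, 0.005], [0.001, -1.0, 0.0], [0.005, -0.0, -1.0]]
force: [-0.3, -0.3, 0.1]
opening: 0.997
```

```bash
python3 -c "
from h import *
wsnap('w8')"
```

```text
w8 30.525 [0.4624 0.1865 0.2294] 0.9967978867831273
```

View pics/w8.png

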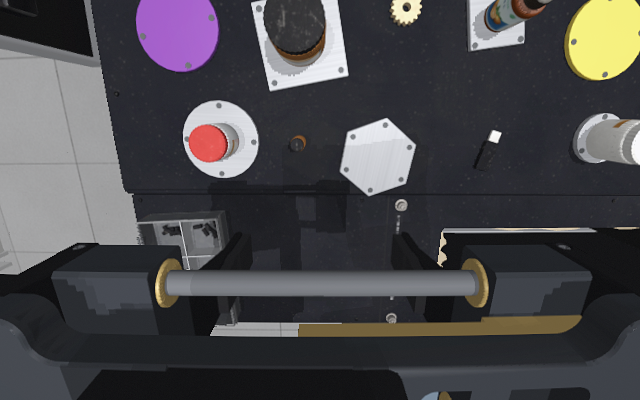

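```bash
python3 - <<'E'
from meas import *
im=cv2.imread('pics/w8.png');s=pickle.load(open('pics/w8.pkl','rb'))
h,g,r=masks(im)
W=lambda c,z:plane('wrist',c,z,s)
c=cont(g,330,110,425,200);p=W(c,.008);a=cv2.approxPolyDP(c[:,None].astype(np.float32),3,True)[:,0];w=W(a,.008);print('hex',len(w),w.mean(0))
c=cont(g,175,95,265,185);p=W(c,.008);print('Lrd',circ(p))
c=cont(r,180,115,235,170);print('red lid',circ(W(c,.063)),cv2.boundingRect(c.astype(np.int32)))
E
```

```text
hex 6 [0.4892 0.1171]
Lrd (array([0.5122, 0.3144]), np.float64(0.0475178624770166), 217)
red lid (array([0.5131, 0.3091]), np.float64(0.01965619080488249), 107) (189, 125, 39, 37)
```

>>> carry_out([
  [0.08,-0.2,0,0,0,0],
  [0.16,-0.4,0,0,0,0],
  [0.253,-0.58,0,0,0,0],
  [0.253,-0.612,0,0,0,0],
  [0.253,-0.612,0,0,0,0],
  [0.253,-0.612,0.12,0,0,0],
  [0.253,-0.612,0.26,0,0,0],
  [0.253,-0.612,0.4,0,0,0],
  [0.253,-0.612,0.54,0,0,0],
  [0.253,-0.612,0.66,0,0,0],
  [0.253,-0.612,0.77,0,0,0],
  [0.253,-0.612,0.86,0,0,0],
  [0.253,-0.612,0.91,0,0,0],
  [0.253,-0.612,0.93,0,0,0],
  [0.253,-0.612,0.937,0,0,0],
  [0.253,-0.612,0.937,0,0,0],
  [0.253,-0.612,0.937,0,0,0],
], jaw=1)

```text
time_s: 32.7
position: [0.5152, 0.309, 0.0428]
tcp_rot: [[1.0, 0.001, 0.007], [0.001, -1.0, 0.001], [0.007, -0.001, -1.0]]
force: [-0.0, -0.3, -0.6]
opening: 1.002
```

>>> carry_out([
  [0,0,0,0,0,0],
  [0,0,0,0,0,0],
  [0,0,0,0,0,0],
  [0,0,0,0,0,0],
  [0,0,0,0,0,0],
  [0,0,0,0,0,0],
  [0,0,0,0,0,0],
  [0,0,0,0,0,0],
  [0,0,0,0,0,0],
], jaw=-1)

```text
time_s: 33.83
position: [0.5152, 0.309, 0.0428]
tcp_rot: [[1.0, 0.001, 0.007], [0.001, -1.0, 0.001], [0.007, -0.001, -1.0]]
force: [1.1, 0.2, -0.3]
opening: 0.48
```

>>> carry_out([
  [0,0,-0.05,0,0,0],
  [0,0,-0.15,0,0,0],
  [0,0,-0.3,0,0,0],
  [0,0,-0.45,0,0,0],
  [0,0.02,-0.6,0,0,0],
  [0,0.1,-0.68,0,0,0],
  [0,0.22,-0.7,0,0,0],
  [-0.03,0.36,-0.7,0,0,0],
  [-0.06,0.5,-0.7,0,0,0],
  [-0.09,0.64,-0.7,0,0,0],
  [-0.12,0.78,-0.7,0,0,0],
  [-0.12,0.9,-0.7,0,0,0],
  [-0.12,0.96,-0.7,0,0,0],
  [-0.12,0.961,-0.7,0,0,0],
  [-0.12,0.961,-0.7,0,0,0],
])

```text
time_s: 35.7
position: [0.4904, 0.1171, 0.1824]
tcp_rot: [[1.0, 0.001, 0.007], [0.001, -1.0, 0.001], [0.007, -0.001, -1.0]]
force: [0.5, 0.5, -1.5]
opening: 0.477
```

```bash
python3 -c "
from h import *
wsnap('w9')
s=bot.capture('scene');cv2.imwrite('pics/s9.png',cv2.resize(s[100:320,200:450],None,fx=2,fy=2))"
```

```text
w9 35.7 [0.4904 0.1171 0.1824] 0.4769179549762587
```

View pics/s9.png

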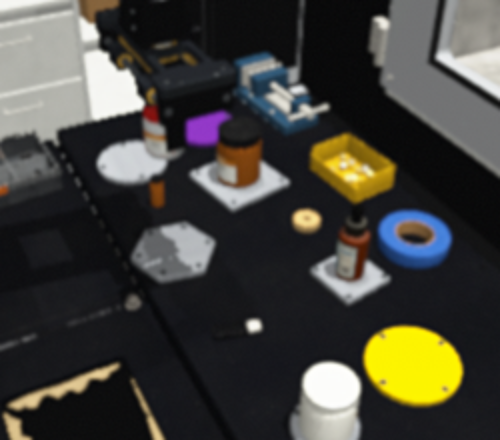

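View pics/w9.png

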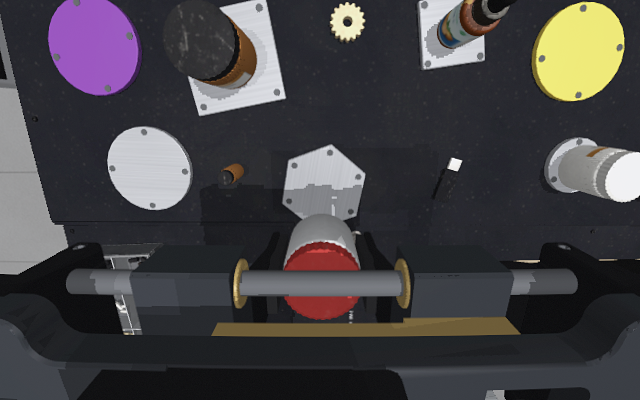

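```bash
python3 - <<'E'
from meas import *
im=cv2.imread('pics/w9.png');s=pickle.load(open('pics/w9.pkl','rb'))
h,g,r=masks(im)
c=cont(g,100,120,200,215);p=plane('wrist',c,.008,s);print('Lrd',circ(p))
E
```

```text
Lrd (array([0.512 , 0.3141]), np.float64(0.047677588818668036), 239)
```

>>> carry_out([
  [0,0,0.1,0,0,0],
  [0,0,0.22,0,0,0],
  [0,0,0.34,0,0,0],
  [0,0,0.46,0,0,0],
  [0,0,0.56,0,0,0],
  [0,0,0.63,0,0,0],
  [0,0,0.67,0,0,0],
  [0,0,0.688,0,0,0],
  [0,0,0.697,0,0,0],
  [0,0,0.697,0,0,0],
  [0,0,0.697,0,0,0],
])

```text
time_s: 37.17
position: [0.4916, 0.1175, 0.0434]
tcp_rot: [[1.0, 0.002, 0.007], [0.002, -1.0, 0.001], [0.007, -0.001, -1.0]]
force: [1.6, 0.7, -2.0]
opening: 0.476
```

>>> carry_out([
  [0,0,0.003,0,0,0],
  [0,0,0.003,0,0,0],
])

```text
time_s: 37.42
position: [0.4917, 0.1175, 0.0429]
tcp_rot: [[1.0, 0.002, 0.008], [0.002, -1.0, 0.001], [0.008, -0.001, -1.0]]
force: [-0.2, 0.5, -1.2]
opening: 0.475
```

>>> carry_out([
  [0,0,0,0,0,0],
  [0,0,0,0,0,0],
  [0,0,0,0,0,0],
  [0,0,0,0,0,0],
  [0,0,0,0,0,0],
  [0,0,-0.1,0,0,0],
  [0,0,-0.25,0,0,0],
  [0,0,-0.45,0,0,0],
  [0,0,-0.65,0,0,0],
  [0,0,-0.9,0,-0.0045,0],
  [-0.05,0.1,-0.9,0,-0.0045,0],
  [-0.1,0.35,-0.9,0,-0.0045,0],
  [-0.15,0.6,-0.9,0,-0.0045,0],
  [-0.18,0.85,-0.9,0,-0.0045,0],
  [-0.18,0.98,-0.9,0,-0.0045,0],
], jaw=1)

```text
time_s: 39.3
position: [0.454, -0.0808, 0.2226]
tcp_rot: [[1.0, -0.001, 0.001], [-0.001, -1.0, 0.001], [0.001, -0.001, -1.0]]
force: [0.4, 0.7, 0.8]
opening: 1.0
```

>>> carry_out([
  [0,0.2,0,0,0,0],
  [0,0.4,0,0,0,0],
  [0,0.48,0,0,0,0],
  [0,0.48,0,0,0,0],
  [0,0.48,0,0,0,0],
])

```text
time_s: 39.92
position: [0.4534, -0.1754, 0.2223]
tcp_rot: [[1.0, 0.0, -0.0], [0.0, -1.0, 0.002], [-0.0, -0.002, -1.0]]
force: [-0.7, 0.5, 0.3]
opening: 0.998
```

```bash
python3 -c "
from h import *
wsnap('w10')"
```

```text
w10 39.925 [ 0.4534 -0.1754  0.2223] 0.9979692800774455
```

View pics/w10.png

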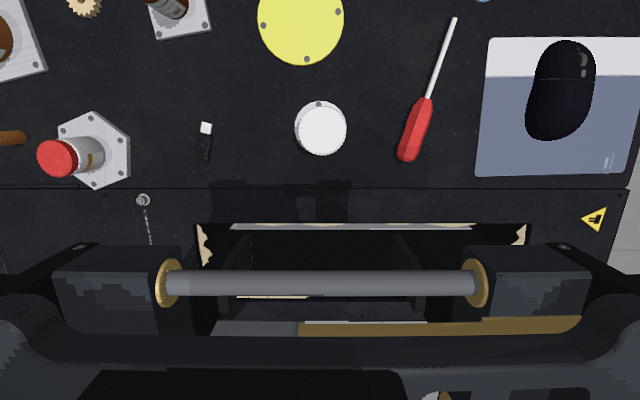

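```bash
python3 - <<'E'
from meas import *
im=cv2.imread('pics/w10.png');s=pickle.load(open('pics/w10.pkl','rb'))
h,g,r=masks(im)
W=lambda c,z:plane('wrist',c,z,s)
lid=((h[...,2]>215)&(h[...,1]<60)).astype(np.uint8)
c=cont(lid,285,95,355,160);print('white lid',circ(W(c,.070)),cv2.boundingRect(c.astype(np.int32)))
c=cont(g,285,95,355,160);print(cv2.boundingRect(c.astype(np.int32)),'far edge',W([[318,c[:,1].min()]],.008))
print('driver',W([[397,155],[402,130],[408,115]],.012))
cv2.imwrite('pics/wc10.png',cv2.resize(im[85:175,280:370],None,fx=5,fy=5,interpolation=cv2.INTER_CUBIC))
E
```

```text
white lid (array([ 0.5174, -0.1745]), np.float64(0.02297368268152224), 135) (297, 102, 49, 52)
(294, 100, 53, 56) far edge [[ 0.5491 -0.17  ]]
driver [[ 0.485  -0.2671]
 [ 0.515  -0.2709]
 [ 0.5324 -0.2767]]
```

View pics/wc10.png

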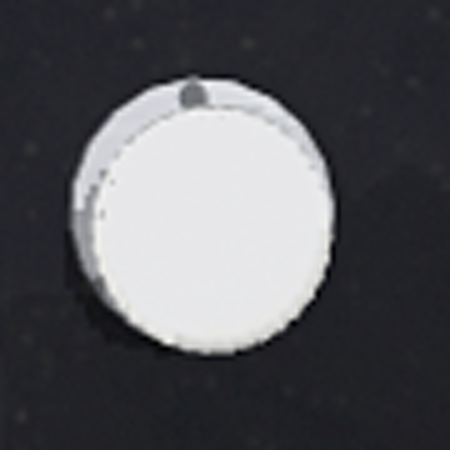

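>>> carry_out([
  [0.16,-0.005,0,0,0,0],
  [0.32,-0.005,0,0,0,0],
  [0.32,-0.005,0,0,0,0],
  [0.32,-0.005,0.12,0,0,0],
  [0.32,-0.005,0.26,0,0,0],
  [0.32,-0.005,0.4,0,0,0],
  [0.32,-0.005,0.54,0,0,0],
  [0.32,-0.005,0.66,0,0,0],
  [0.32,-0.005,0.75,0,0,0],
  [0.32,-0.005,0.82,0,0,0],
  [0.32,-0.005,0.86,0,0,0],
  [0.32,-0.005,0.871,0,0,0],
  [0.32,-0.005,0.871,0,0,0],
  [0.32,-0.005,0.871,0,0,0],
])

```text
time_s: 41.72
position: [0.5178, -0.1742, 0.0487]
tcp_rot: [[1.0, 0.001, 0.001], [0.001, -1.0, 0.001], [0.001, -0.001, -1.0]]
force: [-0.1, 0.3, -0.8]
opening: 0.999
```

>>> carry_out([
  [0,0,0,0,0,0],
  [0,0,0,0,0,0],
  [0,0,0,0,0,0],
  [0,0,0,0,0,0],
  [0,0,0,0,0,0],
  [0,0,0,0,0,0],
  [0,0,0,0,0,0],
  [0,0,0,0,0,0],
  [0,0,0,0,0,0],
], jaw=-1)

```text
time_s: 42.85
position: [0.5179, -0.1743, 0.0487]
tcp_rot: [[1.0, 0.001, 0.001], [0.001, -1.0, 0.001], [0.001, -0.001, -1.0]]
force: [-0.7, -1.4, 0.4]
opening: 0.566
```

>>> carry_out([
  [0,0,-0.05,0,0,0],
  [0,0,-0.15,0,0,0],
  [0,0,-0.3,0,0,0],
  [0,0,-0.45,0,0,0],
  [0,-0.02,-0.6,0,0,0],
  [0,-0.08,-0.68,0,0,0],
  [0,-0.2,-0.7,0,0,0],
  [0,-0.35,-0.7,0,0,0],
  [0,-0.5,-0.7,0,0,0],
  [0,-0.65,-0.7,0,0,0],
  [0,-0.8,-0.7,0,0,0],
  [0,-0.93,-0.7,0,0,0],
  [0,-1,-0.7,0,0,0],
])

```text
time_s: 44.48
position: [0.5163, 0.0275, 0.1884]
tcp_rot: [[1.0, 0.002, -0.001], [0.002, -1.0, 0.001], [-0.001, -0.001, -1.0]]
force: [0.1, 0.2, -2.9]
opening: 0.568
```

```bash
python3 -c "
from h import *
wsnap('w11')"
```

```text
w11 44.475 [0.5163 0.0275 0.1884] 0.5676044090927643
```

View pics/w11.png

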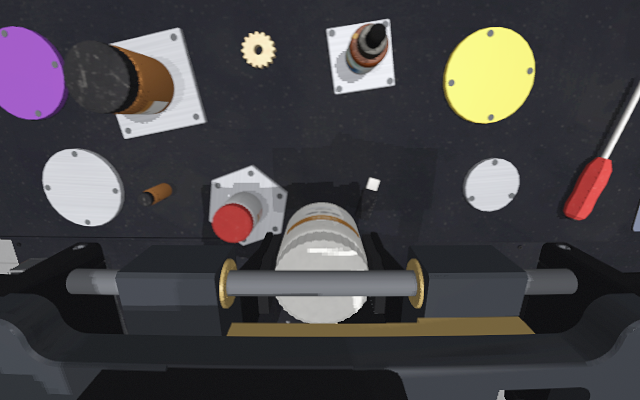

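The white jar is held, and the small round stand (491,185) is clear. I measure it and carry on to the large round stand.

```bash
python3 - <<'E'
from meas import *
im=cv2.imread('pics/w11.png');s=pickle.load(open('pics/w11.pkl','rb'))
h,g,r=masks(im)
W=lambda c,z:plane('wrist',c,z,s)
c=cont(g,455,150,530,220);print('Srd',circ(W(c,.008)))
c=cont(g,35,140,130,230);print('Lrd',circ(W(c,.008)))
E
```

```text
Srd (array([ 0.518 , -0.1708]), np.float64(0.031945005961906935), 153)
Lrd (array([0.5126, 0.3143]), np.float64(0.048490758330107825), 217)
```

>>> carry_out([
  [0,-0.05,0,0,0,0],
  [0,-0.15,0,0,0,0],
  [0,-0.28,0,0,0,0],
  [0,-0.42,0,0,0,0],
  [0,-0.57,0,0,0,0],
  [0,-0.72,0,0,0,0],
  [-0.01,-0.87,0,0,0,0],
  [-0.02,-1,0,0,0,0],
])

```text
time_s: 45.52
position: [0.5118, 0.2292, 0.1888]
tcp_rot: [[1.0, 0.002, -0.001], [0.002, -1.0, 0.002], [-0.001, -0.002, -1.0]]
force: [-0.3, -0.6, -2.4]
opening: 0.565
```

>>> carry_out([
  [0,-0.12,0,0,0,0],
  [0,-0.25,0,0,0,0],
  [0,-0.36,0,0,0,0],
  [0,-0.43,0,0,0,0],
  [0,-0.43,0,0,0,0],
  [0,-0.43,0,0,0,0],
])

```text
time_s: 46.28
position: [0.5115, 0.3145, 0.1888]
tcp_rot: [[1.0, 0.002, -0.002], [0.002, -1.0, 0.002], [-0.002, -0.002, -1.0]]
force: [0.2, -0.6, -2.6]
opening: 0.57
```

>>> carry_out([
  [0.006,0,0.1,0,0,0],
  [0.006,0,0.22,0,0,0],
  [0.006,0,0.34,0,0,0],
  [0.006,0,0.46,0,0,0],
  [0.006,0,0.56,0,0,0],
  [0.006,0,0.63,0,0,0],
  [0.006,0,0.67,0,0,0],
  [0.006,0,0.688,0,0,0],
  [0.006,0,0.698,0,0,0],
  [0.006,0,0.698,0,0,0],
  [0.006,0,0.698,0,0,0],
])

```text
time_s: 47.65
position: [0.5127, 0.3149, 0.0497]
tcp_rot: [[1.0, 0.002, -0.001], [0.002, -1.0, 0.002], [-0.001, -0.002, -1.0]]
force: [-0.0, -0.0, -3.0]
opening: 0.564
```

>>> carry_out([
  [0,0.002,0.003,0,0,0],
  [0,0.003,0.005,0,0,0],
  [0,0.003,0.005,0,0,0],
])

```text
time_s: 48.02
position: [0.5127, 0.3143, 0.0488]
tcp_rot: [[1.0, 0.002, -0.001], [0.002, -1.0, 0.002], [-0.001, -0.002, -1.0]]
force: [0.8, -0.6, -2.4]
opening: 0.567
```

>>> carry_out([
  [0,0,0,0,0,0],
  [0,0,0,0,0,0],
  [0,0,0,0,0,0],
  [0,0,0,0,0,0],
  [0,0,0,0,0,0],
  [0,0,-0.1,0,0,0],
  [0,0,-0.25,0,0,0],
  [0,0,-0.45,0,0,0],
  [0,0,-0.65,0,0,0],
  [0,0,-0.88,0,0,0],
  [-0.1,0.1,-0.88,0,0,0],
  [-0.2,0.3,-0.88,0,0,0],
  [-0.3,0.55,-0.88,0,0,0],
  [-0.4,0.8,-0.88,0,0,0],
  [-0.43,0.97,-0.88,0,0,0],
  [-0.43,0.98,-0.88,0,0,0],
  [-0.43,0.98,-0.88,0,0,0],
], jaw=1)

```text
time_s: 50.15
position: [0.4277, 0.1181, 0.2247]
tcp_rot: [[1.0, 0.001, -0.0], [0.001, -1.0, 0.002], [-0.0, -0.002, -1.0]]
force: [0.5, 0.7, 0.3]
opening: 0.998
```

```bash
python3 -c "
from h import *
wsnap('w12')"
```

```text
w12 50.15 [0.4277 0.1181 0.2247] 0.997722198268615
```

View pics/w12.png

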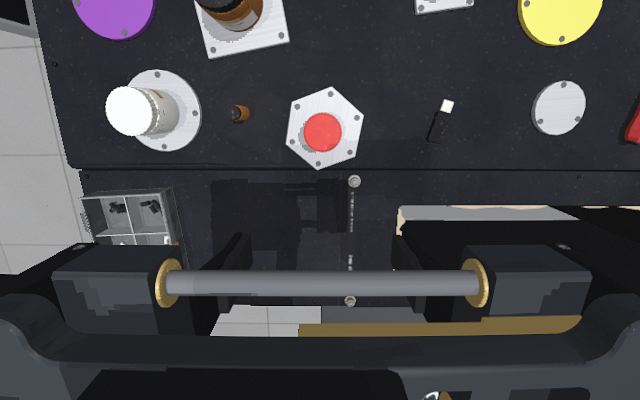

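```bash
python3 - <<'E'
from meas import *
im=cv2.imread('pics/w12.png');s=pickle.load(open('pics/w12.pkl','rb'))
h,g,r=masks(im)
W=lambda c,z:plane('wrist',c,z,s)
c=cont(r,295,105,350,158);print('red lid',circ(W(c,.063)))
c=cont(g,525,75,595,140);print('Srd',circ(W(c,.008)))
c=cont(((h[...,2]>225)&(h[...,1]<40)).astype(np.uint8),95,80,150,140);print('white lid',circ(W(c,.070)))
E
```

```text
red lid (array([0.4892, 0.1189]), np.float64(0.018887425599208838), 107)
Srd (array([ 0.5177, -0.1712]), np.float64(0.031674617843125426), 151)
white lid (array([0.5113, 0.3148]), np.float64(0.0230526170336984), 133)
```

>>> carry_out([
  [0.16,0,0,0,0,0],
  [0.308,-0.001,0,0,0,0],
  [0.308,-0.001,0,0,0,0],
  [0.308,-0.001,0.12,0,0,0],
  [0.308,-0.001,0.26,0,0,0],
  [0.308,-0.001,0.4,0,0,0],
  [0.308,-0.001,0.54,0,0,0],
  [0.308,-0.001,0.66,0,0,0],
  [0.308,-0.001,0.77,0,0,0],
  [0.308,-0.001,0.85,0,0,0],
  [0.308,-0.001,0.895,0,0,0],
  [0.308,-0.001,0.91,0,0,0],
  [0.308,-0.001,0.91,0,0,0],
  [0.308,-0.001,0.91,0,0,0],
])

```text
time_s: 51.95
position: [0.4897, 0.1192, 0.0432]
tcp_rot: [[1.0, 0.002, 0.001], [0.002, -1.0, 0.002], [0.001, -0.002, -1.0]]
force: [-0.1, 0.0, 1.0]
opening: 1.0
```

>>> carry_out([
  [0,0,0,0,0,0],
  [0,0,0,0,0,0],
  [0,0,0,0,0,0],
  [0,0,0,0,0,0],
  [0,0,0,0,0,0],
  [0,0,0,0,0,0],
  [0,0,0,0,0,0],
  [0,0,0,0,0,0],
  [0,0,0,0,0,0],
], jaw=-1)

```text
time_s: 53.08
position: [0.4897, 0.1191, 0.0431]
tcp_rot: [[1.0, 0.002, 0.001], [0.002, -1.0, 0.002], [0.001, -0.002, -1.0]]
force: [0.3, -1.0, -0.1]
opening: 0.475
```

>>> carry_out([
  [0,0,-0.05,0,0,0],
  [0,0,-0.15,0,0,0],
  [0,0,-0.3,0,0,0],
  [0,0,-0.45,0,0,0],
  [0,0.02,-0.6,0,0,0],
  [0,0.08,-0.68,0,0,0],
  [0,0.2,-0.7,0,0,0],
  [0.02,0.35,-0.7,0,0,0],
  [0.04,0.5,-0.7,0,0,0],
  [0.06,0.65,-0.7,0,0,0],
  [0.08,0.8,-0.7,0,0,0],
  [0.1,0.93,-0.7,0,0,0],
  [0.1,1,-0.7,0,0,0],
])

```text
time_s: 54.7
position: [0.5098, -0.0828, 0.1824]
tcp_rot: [[1.0, 0.0, 0.0], [0.0, -1.0, 0.003], [0.0, -0.003, -1.0]]
force: [1.1, -0.1, -1.2]
opening: 0.476
```

>>> carry_out([
  [0.02,0.12,0,0,0,0],
  [0.04,0.25,0,0,0,0],
  [0.04,0.38,0,0,0,0],
  [0.04,0.44,0,0,0,0],
  [0.04,0.45,0,0,0,0],
  [0.04,0.45,0,0,0,0],
])

```text
time_s: 55.45
position: [0.5173, -0.1719, 0.182]
tcp_rot: [[1.0, 0.0, -0.001], [0.0, -1.0, 0.004], [-0.001, -0.004, -1.0]]
force: [-0.5, 0.8, -1.3]
opening: 0.477
```

```bash
python3 -c "
from h import *
wsnap('w13')"
```

```text
w13 55.45 [ 0.5173 -0.1719  0.182 ] 0.4774379559632487
```

View pics/w13.png

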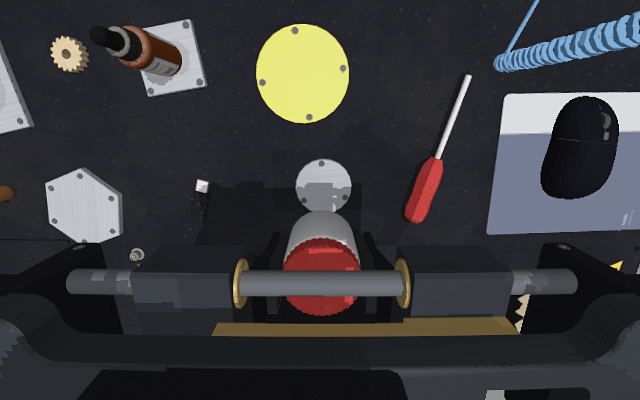

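>>> carry_out([
  [0.005,0,0.1,0,0,0],
  [0.005,0,0.22,0,0,0],
  [0.005,0,0.34,0,0,0],
  [0.005,0,0.46,0,0,0],
  [0.005,0,0.56,0,0,0],
  [0.005,0,0.63,0,0,0],
  [0.005,0,0.67,0,0,0],
  [0.005,0,0.685,0,0,0],
  [0.005,0,0.692,0,0,0],
  [0.005,0,0.692,0,0,0],
  [0.005,0,0.692,0,0,0],
])

```text
time_s: 56.88
position: [0.5186, -0.1715, 0.0441]
tcp_rot: [[1.0, 0.001, 0.0], [0.001, -1.0, 0.003], [0.0, -0.003, -1.0]]
force: [0.1, -0.2, -2.0]
opening: 0.472
```

>>> carry_out([
  [0,0,0.003,0,0,0],
  [0,0,0.005,0,0,0],
  [0,0,0.005,0,0,0],
])

```text
time_s: 57.25
position: [0.5186, -0.1715, 0.0432]
tcp_rot: [[1.0, 0.001, 0.0], [0.001, -1.0, 0.003], [0.0, -0.003, -1.0]]
force: [-0.5, -0.4, -1.1]
opening: 0.473
```

>>> carry_out([
  [0,0,0,0,0,0],
  [0,0,0,0,0,0],
  [0,0,0,0,0,0],
  [0,0,0,0,0,0],
  [0,0,0,0,0,0],
  [0,0,-0.1,0,0,0],
  [0,0,-0.25,0,0,0],
  [0,0,-0.45,0,0,0],
  [0,0,-0.65,0,0,0],
  [0,0,-0.9,0,0,0],
  [-0.1,0,-0.98,0,0,0],
  [-0.25,0,-0.98,0,0,0],
  [-0.33,0,-0.98,0,0,0],
  [-0.33,0,-0.98,0,0,0],
], jaw=1)

```text
time_s: 59.0
position: [0.4517, -0.1719, 0.239]
tcp_rot: [[1.0, -0.0, -0.0], [-0.0, -1.0, 0.003], [-0.0, -0.003, -1.0]]
force: [-0.1, 0.7, 0.0]
opening: 0.999
```

```bash
python3 -c "
from h import *
wsnap('w14')"
```

```text
w14 59.0 [ 0.4517 -0.1719  0.239 ] 0.9985615590135783
```

View pics/w14.png

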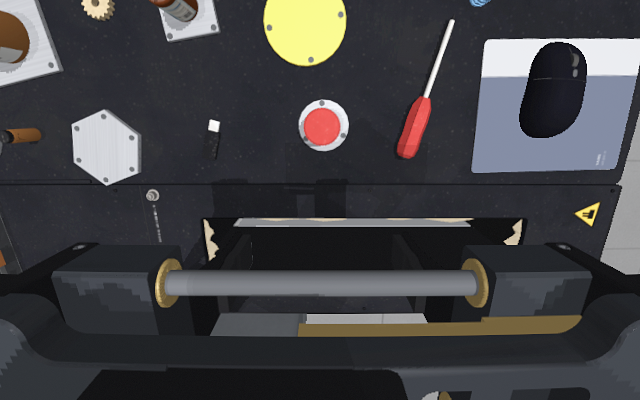

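>>> carry_out([
  [0.1,-0.2,0,0,0,0],
  [0.25,-0.4,0,0,0,0],
  [0.4,-0.6,0,0,0,0],
  [0.6,-0.8,0,0,0,0],
  [0.6,-0.8,0,0,0,0],
  [0.6,-0.8,0,0,0,0],
])

```text
time_s: 59.8
position: [0.5729, -0.0121, 0.2389]
tcp_rot: [[1.0, 0.001, -0.0], [0.001, -1.0, 0.003], [-0.0, -0.003, -1.0]]
force: [-0.6, -0.1, -0.3]
opening: 1.003
```

```bash
python3 -c "
from h import *
wsnap('w15')"
```

```text
w15 59.8 [ 0.5729 -0.0121  0.2389] 1.0025600474906309
```

>>> carry_out([
  [0,-0.2,0,0,0,0],
  [0,-0.45,0,0,0,0],
  [-0.02,-0.7,0,0,0,0],
  [-0.05,-1,0,0,0,0],
  [-0.05,-1,0,0,0,0],
  [-0.05,-1,0,0,0,0],
])

```text
time_s: 60.6
position: [0.5622, 0.1862, 0.2395]
tcp_rot: [[1.0, -0.001, -0.001], [-0.001, -1.0, 0.002], [-0.001, -0.002, -1.0]]
force: [0.3, -0.3, 0.3]
opening: 1.003
```

```bash
python3 -c "
from h import *
wsnap('w16')"
```

```text
w16 60.6 [0.5622 0.1862 0.2395] 1.0029653317354064
```

>>> carry_out([
  [-0.1,-0.1,0,0,0,0],
  [-0.3,-0.3,0,0,0,0],
  [-0.5,-0.5,0,0,0,0],
  [-0.55,-0.65,0,0,0,0],
  [-0.55,-0.65,0,0,0,0],
  [-0.55,-0.65,0,0,0,0],
])

```text
time_s: 61.4
position: [0.4538, 0.3142, 0.2399]
tcp_rot: [[1.0, -0.004, -0.0], [-0.004, -1.0, 0.001], [-0.0, -0.001, -1.0]]
force: [-0.6, 0.3, -1.0]
opening: 0.997
```

```bash
python3 - <<'E'
from meas import *
wsnap('w17')
def L(t):
    im=cv2.imread(f'pics/{t}.png');s=pickle.load(open(f'pics/{t}.pkl','rb'));h,g,r=masks(im);return im,h,g,r,(lambda c,z:plane('wrist',c,z,s))
im,h,g,r,W=L('w14')
c=cont(r,290,90,360,160);print('red',circ(W(c,.063)));c=cont((g|r),290,90,360,160);print('Srd',circ(W(c,.008)))
t=[cv2.resize(cv2.imread(f'pics/{n}.png')[20:260],None,fx=.9,fy=.9) for n in ('w15','w16','w17')]
for n,i in zip('abc',t): pass
cv2.imwrite('pics/chk.png',cv2.resize(np.vstack(t),(500,562)))
E
```

```text
w17 61.4 [0.4538 0.3142 0.2399] 0.9970684500346246
red (array([ 0.5184, -0.1704]), np.float64(0.018859055819021794), 101)
Srd (array([ 0.5178, -0.1726]), np.float64(0.03126635097670025), 147)
```

View pics/chk.png

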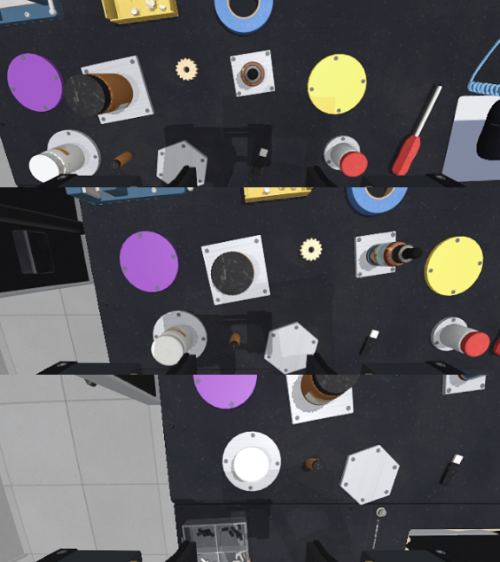

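```bash
python3 - <<'E'
from meas import *
def L(t):
    im=cv2.imread(f'pics/{t}.png');s=pickle.load(open(f'pics/{t}.pkl','rb'));h,g,r=masks(im);return im,h,g,r,(lambda c,z:plane('wrist',c,z,s))
im,h,g,r,W=L('w15')
cx,cy=252/500*640,73/562*3*240+20
x,y=int(cx),int(cy)
c=cont(g,x-38,y-38,x+38,y+38);print('Ssq',cv2.minAreaRect(W(c,.008).astype(np.float32)))
am=((h[...,1]>90)&(h[...,0]<15)&(h[...,2]>50)).astype(np.uint8)
c=cont(am,x-25,y-25,x+25,y+25);print('dropper',circ(W(c,.070)))
im,h,g,r,W=L('w17')
x,y=int(251*1.28),int((464-375)/187.3*240+20)
c=cont(g,x-45,y-45,x+45,y+45);print('Lrd',circ(W(c,.008)))
c=cont(((h[...,2]>225)&(h[...,1]<40)).astype(np.uint8),x-35,y-35,x+35,y+35);print('white',circ(W(c,.070)))
im,h,g,r,W=L('w16')
x,y=int(235*1.28),int((270-187)/187.3*240+20)
c=cont(g,x-55,y-55,x+60,y+55);print('Lsq',cv2.minAreaRect(W(c,.008).astype(np.float32)))
dk=((h[...,2]<95)).astype(np.uint8)
# dark lid inside bright plate
m=np.zeros_like(g);cv2.drawContours(m,[c.astype(np.int32)],-1,1,-1);m=cv2.erode(m,np.ones((5,5)))
c=cont(cv2.morphologyEx(((1-g)&m).astype(np.uint8),cv2.MORPH_OPEN,np.ones((5,5))),x-45,y-45,x+45,y+45);print('amber(approx)',circ(W(c,.086),tol=.003),cv2.boundingRect(c.astype(np.int32)))
cv2.imwrite('pics/wc16.png',cv2.convertScaleAbs(cv2.resize(im[y-60:y+60,x-60:x+60],None,fx=5,fy=5,interpolation=cv2.INTER_CUBIC),alpha=1.7))
print(x,y)
E
```

```text
Ssq ((0.6523141264915466, -0.012768041342496872), (0.06408483535051346, 0.06449130922555923), 8.730790138244629)
dropper (array([ 0.6524, -0.0119]), np.float64(0.0144950167837061), 118)
Lrd (array([0.5118, 0.3149]), np.float64(0.04737704363154648), 214)
white (array([0.522 , 0.3138]), np.float64(0.03336012161260006), 107)
Lsq ((0.6258286833763123, 0.21177375316619873), (0.09623304754495621, 0.09637390077114105), 10.370417594909668)
amber(approx) (array([0.6261, 0.212 ]), np.float64(0.027151766783225766), 155) (270, 102, 55, 56)
300 126
```

View pics/wc16.png

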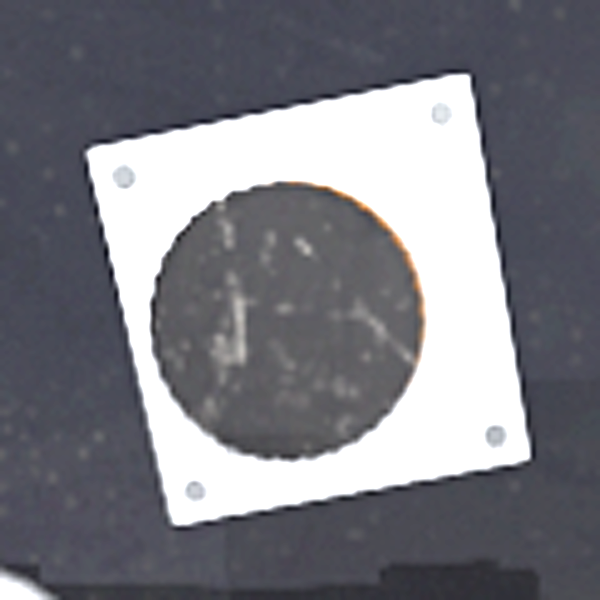

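```bash
python3 - <<'E'
from meas import *
im=cv2.imread('pics/w17.png');s=pickle.load(open('pics/w17.pkl','rb'))
h=cv2.cvtColor(im,cv2.COLOR_BGR2HSV)
c=cont((h[...,2]>243).astype(np.uint8),286,98,356,168);print(cv2.boundingRect(c.astype(np.int32)),circ(plane('wrist',c,.07,s)))
cv2.imwrite('pics/wc17.png',cv2.convertScaleAbs(cv2.resize(im[80:190,270:380],None,fx=5,fy=5),alpha=.95))
E
```

```text
(300, 113, 44, 44) (array([0.5123, 0.3152]), np.float64(0.02268577893347285), 131)
```

View pics/wc17.png

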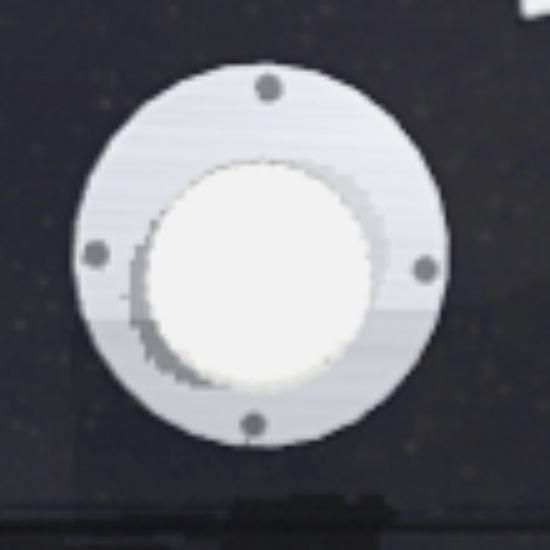

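All four are centred within about 1–2 mm, the hex plate is empty and the gripper is clear at z = 0.24. Handing in.

```bash
python3 -c "
from rig import bot
print(bot.read_state()['time_s']);print(bot.hand_in())"
```

```text
61.45
the job is handed in; nothing more can be done
None
```

All four containers now stand upright on the middle of their own stands, and the job was handed in at 61.5 s of the 128 s. I made two swaps through the hexagonal plate: the dropper and amber jar first, then the red-lidded and white jars.

The last wrist-camera checks gave these offsets from each stand's centre:

| Container | Stand | Offset |
|---|---|---|
| Amber jar | large square | about 0.5 mm |
| Dropper bottle | small square | about 1 mm |
| White jar | large round | about 0.6 mm |
| Red-lidded jar | small round | 1–2 mm |

- **Plate and gripper:** the hexagonal plate is empty, and the open gripper is at 0.24 m, touching nothing.
- **One check disagreed:** the first fit of the white lid was thrown off by bright plate pixels (33 mm radius instead of about 23). A tighter threshold and an enlarged view settled it.
- **Small round stand:** two readings of its position along y differed by about 2 mm, so the red jar's offset is the least certain.

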